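# Gauge the polished foot of a tilted casting

## Robot

A 6-joint arm with a two-finger parallel gripper is mounted at the origin on the work surface. World frame = base frame: x ahead of the robot, y to its left, z up, the work surface at z = 0. Lengths are in mm, angles in rad, forces in N, time in s.
With the tool pointing down it reaches from about 425 to 950 mm from the base axis. Payload 3.5 kg.
Tool frame: the origin (TCP) lies at the very end of the fingers, on their centre line; the grasp point (between the pads) lies 19 mm behind it; x points along the fingers, y is the direction in which the jaws open and shut, and the axes are right-handed (so a half turn about x gives the same grasp; the last joint's range is limited). The gripper opens to 85 mm and grips with 20 to 120 N. Pads are 22 mm wide; open, the fingers measure 114 mm over their backs; the gripper's body (76 mm by 85 mm) begins 54 mm behind the grasp point. The pads swing forward as they close: fully open they stand 13 mm farther back than shut.
Start: joints at [1.055, 0.286, 1.577, -0, 1.279, -0.15], TCP at [241.408, 630.34, 197.525] pointing down, gripper open.
Joint ranges: [-2.77, 2.77], [-0.9, 2.22], [0.21, 2.48], [-1.53, 4.67], [0.24, 2.81], [-2.84, 2.84]. Speed limits (rad/s): [2.79, 2.79, 3.14, 3.14, 3.14, 3.14].

## Interface

Orientations are given as a unit quaternion [x, y, z, w].
In Python, from cell import readout, viewer, job, finder gives the robot as it stands. The module is installed in compiled form; this text tells all that it offers.
- The arm moves only by the tool play_rows, never from a script. Its arguments are lists of equal length, an entry for each row: "delta_pos": the shift along the tool's x, y, z in cm, a list of three; "angular": the turn, a rotation vector about the tool's x, y, z in degrees, a list of three; "hand": the gripper's target within -1 to 1 (shut at 1, half-way at 0, fully open at -1). In form: {"delta_pos": [[x, y, z], ...], "angular": [[ax, ay, az], ...], "hand": [hand, ...]}. A call has 1 to 12 rows; each row is the pose to reach, as a shift and turn from the pose commanded when the call began, along the tool's axes at that moment; what a row does not reach only later rows make up. A row lasts 1/12 s, in which the tool goes at most 41.7 mm and 7.16 degrees, less where a joint would pass 70% of its speed; a pose out of reach is approached as far as the arm can. A call with a gripper value outside its range is refused whole. The fingers move at their own pace and stop on an object; "newtons" is the grip in N (left out, the last holds). Time passes only in rows, so rows that repeat a pose let the fingers close. It gives the time, the measured TCP pose, the force and the opening at its end, in the units of the state.
- readout.observe(): the state, without advancing time (a new reading comes with each control period).
- viewer.read_camera(name): name is "side" or "top" or "wrist"; returns a dict with "img" (420x560x3 uint8, red, green, blue), "depth" (420x560 float32, mm along the optical axis (not along the pixel's ray), 0 where there is no reading), "fx", "fy", "cx", "cy" (pixels), "rvec" (rotation vector, rad) and "tvec" (3), from world to camera coordinates, as OpenCV has them. Camera axes: x right, y down, z forward; pixel columns grow to the right and rows downward; lengths in mm; the calibration is good to about 2 mm. A picture is of the moment at which its call begins.
- job.job_done(): hands the job in, once; it reports no verdict.
Trained networks look in a picture, given as the dict that the camera call returned (one of the last four; its "shot" number tells which), for a name from the list of things; names that differ only in an ending like _2 or _b are one class to them, and where a whole thing is asked for, a point or a joint stands for the part that bears it (a point fixed in the world has none). Each returns a list of dicts, best first, with "confidence" (0 to 1); they miss things now and then, are a little off and sometimes report something else, mostly with a low value. They report only what shows in the picture. A call takes as long as a camera call. They do not tell look-alikes from the thing itself.
- finder.recognise(picture, target): "point" ([x, y, z] in mm, in the coordinates of the camera as it stood for that picture, good to about 4 mm: the middle of the surface that is visible of it).
- finder.place_of(picture, target): "point" ([x, y, z] in mm, in the coordinates of the camera as it stood for that picture, good to about 4 mm: a listed point, or the origin of a listed thing).
The state is a dict: "t": time; "joint_pos": joint angles; "dq": joint speeds; "tau": joint torques, N m; "position": TCP position; "tcp_rot": TCP orientation; "force": force on the tool from outside, world axes, zero at the start; "moment": the same for the moment, N m; "finger_gap": finger opening in mm.
Only numpy, scipy, OpenCV 4.12 (cv2) and the standard library are available. Lean on these libraries where they do the work, as an engineer would, in place of code of your own. Each camera call takes 0.05 s, during which the arm holds its last target.

## Task

Swing the hasp back off the surface gauge, take the gauge out of its cradle, and aim it squarely at the round boss on the foot of the round-footed casting: press its sprung tip gently onto the boss until the tip is about half-way in, and hold it steady there for two seconds. Then lay the gauge back in its cradle as it lay, and let go. Do not gauge the square-footed casting, and leave everything else on the bench where it is.

Things in the scene. Friction and masses are not known exactly. Their poses are not given: they have to be found in the camera images.
- gauge_mid (a point): Surface gauge, loose in the cradle: straight grey plastic box body 150 long (x, +x to the nose) x 26 wide (y) x 34 high (z) mm, about 0.2 kg, dark window on top. Point: centre of the body, 17 mm above its underside, near its centre of mass; grip it here across the 26 mm.
- tip (a joint): stroke of the sprung tip, m: 0 = fully out, 0.012 = bottomed. Spring: about 1.0 N to start it, plus 0.35 N per mm (3.1 N at 6 mm, 5.2 N at the bottom).
- seat (a point): fixed cradle: the point is the centre of the gauge body when seated, 47 mm above the bench; x towards the nose end, z up. The gauge rests 30 mm up on two plywood saddles 22 mm long, centred 57 mm before and behind the point; their cheeks rise 16 mm, 36 mm apart inside, 50 mm outside. Between the saddles 92 mm of length is free for fingers, over a base plate 50 mm wide, 6 mm thick.
- hasp (a joint): angle of the hasp, rad: 0 = lying level over the tail of the gauge, holding it down; grows as it swings up and over backwards, away from the nose, to its stop at 2.9. It swings freely and, let go a little past upright (1.57), falls open by itself.
- hasp_bar (a point): where to grip the hasp: a round steel cross-bar, 10 mm thick, at the free end of the strap (20 wide, 4 thick), which sticks out sideways, 43 mm to the strap's left (+y) beyond its edge, clear of gauge and cradle. Point: on the bar's axis, 38 mm left of the strap's middle, 52 mm from the hinge axis, 72 mm above the bench when shut. The frame turns with the hasp; y along the bar.
- hasp_pivot (a point): hasp hinge axis (along the cradle's y), fixed: 97 mm behind the seat point, 69.5 mm above the bench, on a steel post 30 mm wide at the cradle's tail. Axes as the cradle's. The closed hasp's underside is about 3 mm above the gauge's top.
- round_boss: TARGET: flat round boss 24 mm across, 3 mm proud, amid the ROUND foot (72 mm across) of an aluminium casting on a stiff pivot in a stand with grey uprights (stand 120 wide, 162 high). Origin: centre of the face to be touched, about 165 to 182 mm above the bench. +x points INTO the casting, square to the face, away from the robot and 17 to 37 degrees downward; y is level.
- square_boss: the same boss on the SQUARE foot (66 x 66 mm) of the casting in the other, otherwise similar, stand; not to be touched. Same axes.
- casting_a_mid (a point): standing bare-aluminium turned casting (finial), 56 mm foot, 140 mm tall; point at mid-height on its axis. A bystander.
- casting_b_mid (a point): smaller standing aluminium finial, 50 mm foot, 126 mm tall; point about mid-height. A bystander.
- casting_c_mid (a point): aluminium finial lying on the bench, 140 mm long, 56 mm high at its square foot; point at its middle, 28 mm up. A bystander.
- compound_bar_mid (a point): brown bar of polishing compound, 130 x 45 x 35 mm, lying on the bench; point at its centre. A bystander.
- wrench_grip (a point): steel open-end wrench lying on the bench; point on its handle. A bystander.
- brush_grip (a point): hand brush lying on the bench; point on its handle. A bystander.
- jar_mid (a point): white jar with steel cap, 60 mm across, 70 mm tall; point at mid-height. A bystander.
- nose_front (a point): middle of the gauge body's front face, 75 mm ahead of its centre. From here a 12 mm steel tube sticks out along x by 20 to 40 mm: a stiff telescopic setting, different each time and not reported. At its end a brass sprung tip, 9 mm across, stands out 14 mm more. So the tip's end is 34 to 54 mm ahead of this point, 109 to 129 mm ahead of the body's centre.
- gauge: the same gauge; origin at the centre of its underside, same axes as gauge_mid.
Not all that is in view belongs to the job. What is shaped like the gauge but blue or pink is not meant.

How it is judged:
By the outcome, as a careful person would: the job done as asked, in the order asked, and still so for the second after the job is handed in, with the robot touching nothing.
It also fails if it takes over 72 s, if anything falls off the work surface, if the arm or the gripper's body presses on something with over 40 N, if the wrist force passes 120 N, or if a joint passes its speed limit or range.

## Working session

There is one attempt and no reset: what is moved stays moved. The work goes in short steps, Python scripts to look and compute and a tool call to move; the robot and the scene stay as the last step left them, time stands still between calls to the robot, and variables do not carry over. Pictures are saved under pics/ and viewed, and the job is handed in when it is done.

Besides the shell and the picture viewer there is one more tool, called after ">>>" as name(argument=value, ...) on one line, values as JSON. play_rows: Moves the arm, as the interface text tells. Its arguments: {"type":"object","properties":{"delta_pos":{"type":"array"},"angular":{"type":"array"},"hand":{"type":"array"},"newtons":{"type":"number"}},"required":["delta_pos","angular","hand"]}

```bash
mkdir -p pics; ls; cat > h.py <<'E'
import numpy as np, cv2
from scipy.spatial.transform import Rotation as R
from cell import readout, viewer, job, finder
def cam(n,save=None):
    p=viewer.read_camera(n)
    if save: cv2.imwrite('pics/'+save+'.png',cv2.cvtColor(p['img'],cv2.COLOR_RGB2BGR)); np.savez('pics/'+save+'.npz',**{k:p[k] for k in ('img','depth','fx','fy','cx','cy','rvec','tvec')})
    return p
def ext(p):
    return R.from_rotvec(np.ravel(p['rvec'])).as_matrix(), np.ravel(p['tvec'])
def c2w(p,pt):
    M,t=ext(p); return (np.asarray(pt)-t)@M
def w2p(p,w):
    M,t=ext(p); c=M@np.asarray(w,float)+t; return c[0]/c[2]*p['fx']+p['cx'],c[1]/c[2]*p['fy']+p['cy']
def cloud(p):
    d=p['depth']; v,u=np.mgrid[:d.shape[0],:d.shape[1]]
    c=np.stack([(u-p['cx'])/p['fx']*d,(v-p['cy'])/p['fy']*d,d],-1)
    w=c2w(p,c.reshape(-1,3)).reshape(c.shape); w[d<=0]=np.nan; return w
def load(n):
    z=np.load('pics/'+n+'.npz'); return {k:(z[k] if z[k].ndim else float(z[k])) for k in z}
E
python3 - <<'E'
from h import *
print(readout.observe())
for n in('side','top','wrist'):
    p=cam(n,n+'0'); print(n,p['fx'],p['cx'],p['cy'],ext(p)[0].round(3).tolist(),(-ext(p)[0].T@ext(p)[1]).round())
    for k in ['gauge_mid','seat','hasp_bar','hasp_pivot','round_boss','square_boss','nose_front','casting_a_mid','casting_b_mid','casting_c_mid','compound_bar_mid','wrench_grip','brush_grip','jar_mid']:
        for r in finder.place_of(p,k)[:3]:
            w=c2w(p,r['point']); print('  ',k,round(r['confidence'],2),w.round(),np.round(w2p(p,w)))
E
```

```text
pics
{'t': 0.0, 'joint_pos': array([ 1.05502739e+00,  2.87185545e-01,  1.57817592e+00,  1.11915263e-05,
        1.27859536e+00, -1.50040427e-01]), 'dq': array([ 0.00181088,  0.00060774,  0.00262364, -0.00053696,  0.00097147,
       -0.00054922]), 'tau': array([ 2.53840284e-03, -4.05977225e+01, -2.92632312e+01, -5.43109707e-05,
        5.85250804e-03,  9.43038202e-06]), 'position': array([241.02888101, 629.71393158, 196.13460118]), 'tcp_rot': array([ 0.12779742,  0.69559314, -0.12937488,  0.69503967]), 'force': array([ 0.23652482,  0.08939346, -0.05830976]), 'moment': array([0.00448271, 0.04073479, 0.00760284]), 'finger_gap': 85.21382719725203}
side 481.4594880308278 273.09722122882425 207.83503564299792 [[-0.987, -0.161, 0.016], [-0.129, 0.723, -0.679], [0.097, -0.672, -0.734]] [ 397.  969. 1238.]
   gauge_mid 0.79 [ 474. -602.   12.] [312. 131.]
   gauge_mid 0.56 [ 287. -307.   16.] [354. 186.]
   seat 0.74 [599.   1. 167.] [253. 208.]
   seat 0.7 [ 565. -286.   46.] [278. 175.]
   hasp_bar 0.6 [ 531. -242.   73.] [286. 179.]
   hasp_pivot 0.85 [ 470. -267.   70.] [304. 177.]
   has
[... 1446 characters left out ...]
front 0.81 [ 638. -302.   45.] [346. 179.]
   nose_front 0.63 [ 434. -660.   13.] [451. 237.]
   casting_a_mid 0.77 [ 762. -197.   70.] [314. 142.]
   casting_b_mid 0.68 [773. 144.  63.] [212. 142.]
   casting_c_mid 0.6 [455. 186.  26.] [203. 238.]
   compound_bar_mid 0.97 [454.  -8.  18.] [260. 236.]
   wrench_grip 0.73 [ 492. -470.    3.] [394. 221.]
   wrench_grip 0.21 [ 763. -195.   71.] [314. 142.]
   brush_grip 0.62 [334. 422.  12.] [135. 275.]
   brush_grip 0.5 [ 637. -302.   48.] [346. 179.]
   jar_mid 0.56 [624. 435.  37.] [128. 190.]
wrist 290.2353405324262 279.01535119631484 208.04493093977783 [[0.357, 0.934, -0.0], [0.893, -0.342, 0.292], [0.272, -0.104, -0.957]] [171. 657. 374.]
```

```bash
python3 - <<'E'
import cv2
a=cv2.imread('pics/top0.png');b=cv2.imread('pics/side0.png')
cv2.imwrite('pics/top0c.png',cv2.resize(a[120:320,100:500],(800,400),interpolation=cv2.INTER_CUBIC))
cv2.imwrite('pics/side0c.png',cv2.resize(b[90:390,150:420],(720,800)[:1]+(600,) if 0 else (540,600),interpolation=cv2.INTER_CUBIC))
E
```

```text
(no output)
```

View pics/top0c.png

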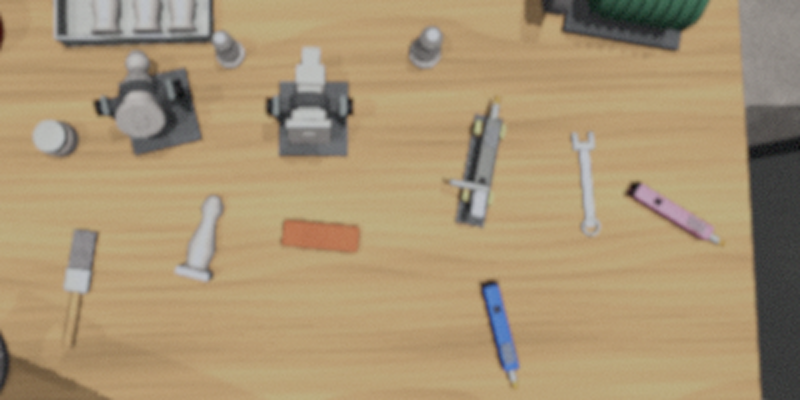

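View pics/side0c.png

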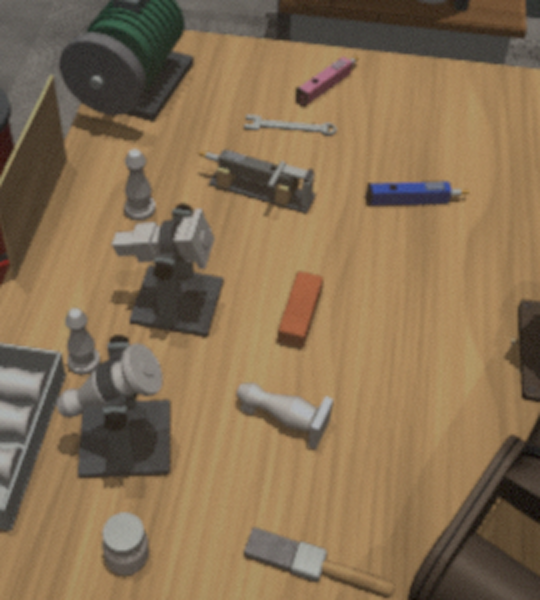

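The job's gauge is the grey one in the cradle, at top-crop (483,165), with its hasp bar at (460,183). The look-alikes are the blue gauge at (500,330) and the pink one at (675,213). The round-footed casting is at (140,112) and the square-footed one at (312,120). Next I'll measure the cradle and plan a close look at the boss.

```bash
cat >> h.py <<'E'
def tool(s=None):
    s=s or readout.observe(); return np.array(s['position']),R.from_quat(s['tcp_rot'])
def rot(x,y):
    x=np.array(x,float);x/=np.linalg.norm(x);y=np.array(y,float);y-=x*(x@y);y/=np.linalg.norm(y)
    return R.from_matrix(np.stack([x,y,np.cross(x,y)],1))
def delta(pos,Rt,label='',s=None):
    p,r=tool(s); d=r.inv().apply(np.array(pos)-p)/10; a=(r.inv()*Rt).as_rotvec(degrees=True)
    print(label,'dpos cm',d.round(2).tolist(),'ang',a.round(2).tolist(),'rows>=',max(np.linalg.norm(d)*10/41.7,np.linalg.norm(a)/7.16).round(1))
E
python3 - <<'E'
from h import *
p=load('wrist0'); M,t=ext(p); pos,r=tool()
cpos=-M.T@t
print('cam in tool',r.inv().apply(cpos-pos).round(1),'cam axes in tool', (r.inv().as_matrix()@M.T).round(3).tolist())
print('tool axes',r.as_matrix().round(3).tolist())
# cradle from top
p=load('top0'); w=cloud(p)
for lo,hi in((60,95),(45,60)):
    m=(abs(w[...,0]-560)<150)&(abs(w[...,1]+285)<80)&(w[...,2]>lo)&(w[...,2]<hi)
    q=w[m]; print(lo,hi,len(q)); c=q[:,:2].mean(0); ev,V=np.linalg.eigh(np.cov((q[:,:2]-c).T)); print(c,V[:,1],np.degrees(np.arctan2(*V[::-1,1])))
# boss plane by top
m=(abs(w[...,0]-610)<60)&(abs(w[...,1]-257)<60)&(w[...,2]>120)
q=w[m]; print(len(q)); 
im=cv2.imread('pics/top0.png')
E
```

```text
cam in tool [-1.762e+02 -1.000e-01 -7.490e+01] cam axes in tool [[0.0, -0.292, 0.957], [1.0, 0.0, 0.0], [-0.0, 0.957, 0.292]]
tool axes [[-0.0, 0.358, 0.934], [-0.0, 0.934, -0.358], [-1.0, -0.0, -0.0]]
60 95 440
[ 548.64171259 -277.09356685] [-0.96514929  0.2616999 ] 164.82904775585453
45 60 119
[ 590.72714152 -286.71822657] [-0.96603623  0.25840667] 165.02445926089797
447
```

```bash
python3 - <<'E'
from h import *
im=cv2.imread('pics/side0.png')
a=cv2.resize(im[240:340,170:300],(780,600),interpolation=cv2.INTER_CUBIC)
im=cv2.imread('pics/top0.png')
b=cv2.resize(im[160:250,310:370],(400,600),interpolation=cv2.INTER_CUBIC)
cv2.imwrite('pics/c1.png',np.hstack([cv2.resize(a,(400,308)),cv2.resize(b,(205,308))]))
E
```

```text
(no output)
```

View pics/c1.png

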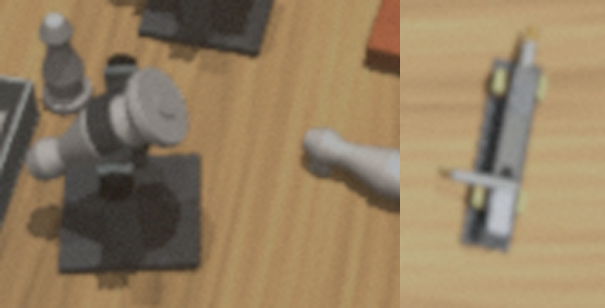

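```bash
python3 - <<'E'
from h import *
s=np.sin(np.radians(35));c=np.cos(np.radians(35))
delta([554,257,262],rot([s,0,-c],[0,1,0]),'look')
E
```

```text
look dpos cm [-6.45, -23.68, 42.54] ang [-20.3, -34.61, 6.4] rows>= 11.8
```

>>> play_rows(delta_pos=[[-6.5,-23.7,42.5],[-6.5,-23.7,42.5],[-6.5,-23.7,42.5],[-6.5,-23.7,42.5],[-6.5,-23.7,42.5],[-6.5,-23.7,42.5],[-6.5,-23.7,42.5],[-6.5,-23.7,42.5],[-6.5,-23.7,42.5],[-6.5,-23.7,42.5],[-6.5,-23.7,42.5],[-6.5,-23.7,42.5]], angular=[[-20.3,-34.6,6.4],[-20.3,-34.6,6.4],[-20.3,-34.6,6.4],[-20.3,-34.6,6.4],[-20.3,-34.6,6.4],[-20.3,-34.6,6.4],[-20.3,-34.6,6.4],[-20.3,-34.6,6.4],[-20.3,-34.6,6.4],[-20.3,-34.6,6.4],[-20.3,-34.6,6.4],[-20.3,-34.6,6.4]], hand=[-1,-1,-1,-1,-1,-1,-1,-1,-1,-1,-1,-1])

```text
t: 3.25
position: [555.0, 254.6, 263.8]
tcp_rot: [0.0, 0.461, -0.001, 0.887]
force: [-0.8, 0.5, -0.5]
finger_gap: 85.5
```

>>> play_rows(delta_pos=[[0,0,0],[0,0,0],[0,0,0]], angular=[[0,0,0],[0,0,0],[0,0,0]], hand=[-1,-1,-1])

```text
t: 3.5
position: [553.3, 256.9, 262.3]
tcp_rot: [0.0, 0.462, -0.0, 0.887]
force: [-0.3, 1.0, 0.3]
finger_gap: 85.3
```

```bash
python3 - <<'E'
from h import *
o=readout.observe(); print(o['t'],o['position'],o['joint_pos'],o['force'])
p=cam('wrist','w1')
for k in('round_boss','square_boss'):
    for r in finder.place_of(p,k): w=c2w(p,r['point']); print(k,r['confidence'],w.round(1),np.round(w2p(p,w)))
E
```

```text
3.5 [553.28832503 256.88478443 262.33842389] [ 0.36399759 -0.1972763   2.05240509 -0.31056578  0.73201428 -1.03311944] [-0.29891509  1.02705574  0.25483411]
round_boss 0.88 [628.4 262.9 180.8] [285. 210.]
square_boss 0.83 [603.2   3.4 169.9] [ 23. 186.]
```

View pics/w1.png

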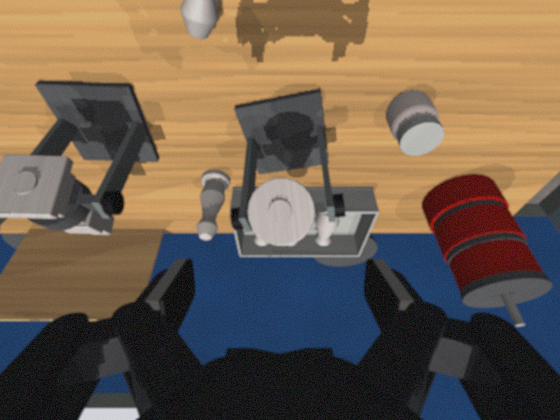

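The wrist view shows the round foot at about (281,212) with its boss in the middle, and the square foot at about (30,186). I'll fit the face plane and find its centre.

```bash
cat > boss.py <<'E'
from h import *
import sys
def fit(name,c0):
    p=load(name); w=cloud(p); u,v=w2p(p,c0); print('pix',u,v)
    V,U=np.mgrid[:420,:560]
    m=(np.hypot(U-u,V-v)<40)&np.isfinite(w[...,0])
    m&=np.linalg.norm(w-np.array(c0),axis=-1)<50
    q=w[m]
    rng=np.random.default_rng(0); best=None
    for i in range(500):
        a=q[rng.choice(len(q),3,replace=False)]; n=np.cross(a[1]-a[0],a[2]-a[0]); L=np.linalg.norm(n)
        if L<100: continue
        n/=L; k=abs((q-a[0])@n)<1.0
        if best is None or k.sum()>best.sum(): best=k
    pts=q[best]
    for _ in range(3):
        c=pts.mean(0); n=np.linalg.svd(pts-c)[2][2]; n*=np.sign(n[0]); pts=q[abs((q-c)@n)<1.5]
    print('foot pl n',len(q),len(pts),'n(into)',n.round(4),'az',np.degrees(np.arctan2(n[1],n[0])),'down',np.degrees(np.arcsin(-n[2])))
    # residual map
    res=(w-c)@n
    e1=np.cross([0,0,1],n);e1/=np.linalg.norm(e1);e2=np.cross(n,e1)
    fm=m&(abs(res)<5)
    P=np.stack([(w[fm]-c)@e1,(w[fm]-c)@e2],1).astype(np.float32)
    (cx,cy),r=cv2.minEnclosingCircle(P); print('foot circ',cx,cy,r); cc=c+cx*e1+cy*e2; print('foot centre',cc.round(1))
    bm=m&(res<-2)&(res>-6)&(np.linalg.norm(w-cc,axis=-1)<25); print('boss px',bm.sum(),'med res',np.median(res[bm]),'boss centroid',w[bm].mean(0).round(1))
    Q=w[bm]; 
    if len(Q)>30:
        c2=Q.mean(0); n2=np.linalg.svd(Q-c2)[2][2]; n2*=np.sign(n2[0]); print('boss n',n2.round(3))
    return p,w,m,res,c,n,cc
if __name__=='__main__':
    p,w,m,res,c,n,cc=fit('w1',[628,262,180])
    g=cv2.resize(p['img'][150:270,220:350],(780,720)[:2] if 0 else (650,600),interpolation=cv2.INTER_CUBIC)
    cv2.imwrite('pics/w1c.png',g[...,::-1])
    for rr in range(175,255,4): print(rr,' '.join('%5.1f'%res[rr,x] if m[rr,x] else '  .  ' for x in range(245,320,5)))
E
python3 boss.py
```

```text
pix 283.871247086499 209.49458964793732
foot pl n 3577 3029 n(into) [ 0.7903  0.1693 -0.5888] az 12.08817318477368 down 36.07307683290419
foot circ -0.7537540793418884 -0.3558981716632843 35.931915283203125
foot centre [632.1 258.4 179.4]
boss px 391 med res -3.0553200804612826 boss centroid [629.6 258.1 181.3]
boss n [ 0.792  0.167 -0.587]
175   .     .     .     .     .     .     .     .     .     .     .     .     .     .     .  
179   .     .     .     .     .     .     1.1  -0.0  -0.6   .     .     .     .     .     .  
183   .     .     .     .     0.6  -0.2  -0.3   0.9  -0.9  -0.0  -0.3   .     .     .     .  
187   .     .     .     0.6  -0.5  -1.1   0.8  -0.8  -0.4   0.3  -0.4   0.9   .     .     .  
191   .     .     2.7  -1.2  -0.4   0.1   0.8   0.7   0.1   0.5  -1.5   0.2  -0.7   .     .  
195   .     .    -1.4  -0.9  -0.4   1.1  -0.8   1.0  -0.0  -0.2  -0.8  -0.8   0.3   1.1   .  
199   .     .    -0.6   0.7   1.2   0.3  -2.2   .    -0.4   0.3   0.6  -0.6   0.3   0.2   .  
203   .    -0.1   0.0   1.0  -0.4   0.3  -3.2  -3.5  -2.7   0.1  -1.3  -0.9   0.7  -0.9   .  
207  
[... 420 characters left out ...]
.0   0.2   0.6   0.8   0.2  -0.1  -0.7   .  
227   .     .     0.7  -0.6   0.5  -0.4   1.3   0.4   1.0  -1.3  -0.2   1.0   0.8   0.5   .  
231   .     .     0.6   0.6  -0.3  -0.6  -1.3  -1.9   0.0  -0.5  -0.9   1.2   0.1   .     .  
235   .     .     .    -0.1  -0.2   0.5  -0.9  -0.7  -1.3  -0.0  -0.7   0.7   0.4   .     .  
239   .     .     .     .    -1.4   0.1  -0.0   0.5   0.3  -0.7   1.3  -0.0   .     .     .  
243   .     .     .     .     .     1.0  -0.1   0.5  -0.9  -0.2   .     .     .     .     .  
247   .     .     .     .     .     .     .     .     .     .     .     .     .     .     .  
251   .     .     .     .     .     .     .     .     .     .     .     .     .     .     .
```

View pics/w1c.png

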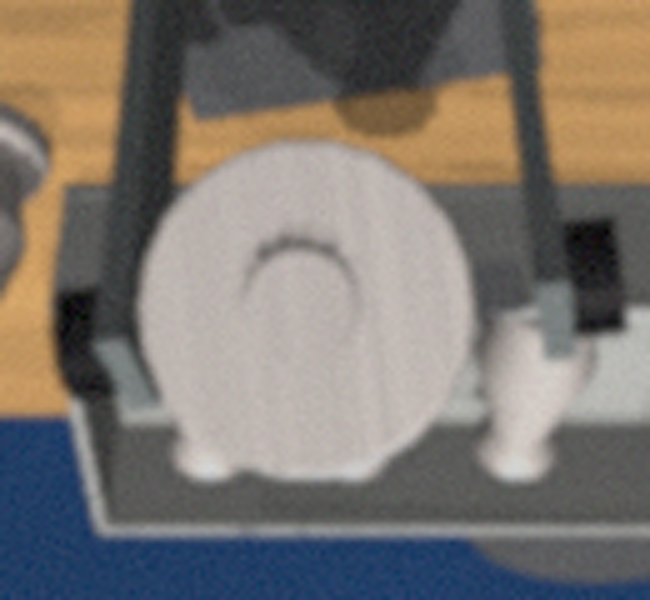

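```bash
python3 - <<'E'
from h import *
Rt=rot([0,0,-1],[.972,-.233,0])
delta([480,20,330],Rt,'A');delta([555,-265,190],Rt,'B')
E
```

```text
A dpos cm [-9.75, -23.8, -2.1] ang [99.98, 24.78, -31.47] rows>= 15.0
B dpos cm [5.99, -52.32, -4.02] ang [99.98, 24.78, -31.47] rows>= 15.0
```

>>> play_rows(delta_pos=[[-3.5,-1,-1],[-7,-4.5,-1.5],[-9.8,-8,-2],[-9.8,-12,-2],[-9.8,-16,-2],[-9.8,-20,-2],[-9.8,-23.8,-2],[-8,-28,-2],[-6,-32,-2.5],[-4,-36,-3],[-2,-40,-3],[0,-44,-3.5]], angular=[[100,24.8,-31.5],[100,24.8,-31.5],[100,24.8,-31.5],[100,24.8,-31.5],[100,24.8,-31.5],[100,24.8,-31.5],[100,24.8,-31.5],[100,24.8,-31.5],[100,24.8,-31.5],[100,24.8,-31.5],[100,24.8,-31.5],[100,24.8,-31.5]], hand=[-1,-1,-1,-1,-1,-1,-1,-1,-1,-1,-1,-1])

```text
t: 4.65
position: [522.3, -168.0, 249.4]
tcp_rot: [0.47, 0.477, -0.47, 0.575]
force: [1.0, -0.2, 0.3]
finger_gap: 85.5
```

```bash
python3 - <<'E'
from h import *
Rt=rot([0,0,-1],[.972,-.233,0])
delta([555,-265,190],Rt,'B'); print(readout.observe()['joint_pos'])
E
```

```text
B dpos cm [7.11, 1.55, 9.33] ang [19.87, 4.94, -6.36] rows>= 3.0
[-0.4785758  -0.11310632  1.91426614 -0.03599445  1.20478209 -0.58011076]
```

>>> play_rows(delta_pos=[[7.1,1.5,9.3],[7.1,1.5,9.3],[7.1,1.5,9.3],[7.1,1.5,9.3],[7.1,1.5,9.3],[7.1,1.5,9.3]], angular=[[19.9,4.9,-6.4],[19.9,4.9,-6.4],[19.9,4.9,-6.4],[19.9,4.9,-6.4],[19.9,4.9,-6.4],[19.9,4.9,-6.4]], hand=[-1,-1,-1,-1,-1,-1])

```text
t: 5.15
position: [554.5, -262.9, 190.2]
tcp_rot: [-0.553, -0.439, 0.555, -0.439]
force: [-0.2, 0.7, 1.0]
finger_gap: 85.3
```

```bash
python3 - <<'E'
from h import *
o=readout.observe(); print(o['t'],o['position'],o['joint_pos'])
p=cam('wrist','w2')
for k in('gauge_mid','seat','hasp_bar','hasp_pivot','nose_front','gauge'):
    for r in finder.place_of(p,k): w=c2w(p,r['point']); print(k,round(r['confidence'],2),w.round(1),np.round(w2p(p,w)))
E
```

```text
5.15 [ 554.48514896 -262.9001711   190.17816617] [-0.60704831  0.15937755  1.74030628 -0.00196148  1.24218812 -0.3765437 ]
gauge_mid 0.76 [ 288.9 -300.2   13.8] [ 92. 253.]
gauge_mid 0.58 [ 555.9 -286.9   52. ] [286. 209.]
seat 0.74 [ 560.7 -279.7   46.1] [288. 201.]
seat 0.18 [ 760.3 -191.5   69. ] [476.  72.]
hasp_pivot 0.71 [ 469.8 -267.1   72.1] [203. 215.]
hasp_pivot 0.46 [ 526.5 -242.1   70.4] [249. 180.]
nose_front 0.61 [ 633.4 -303.    48.5] [355. 207.]
nose_front 0.6 [ 217.5 -315.5   13.1] [ 49. 274.]
gauge 0.69 [ 557.1 -281.9   30.3] [285. 200.]
gauge 0.68 [ 286.5 -305.4   -1.9] [ 99. 252.]
```

View pics/w2.png

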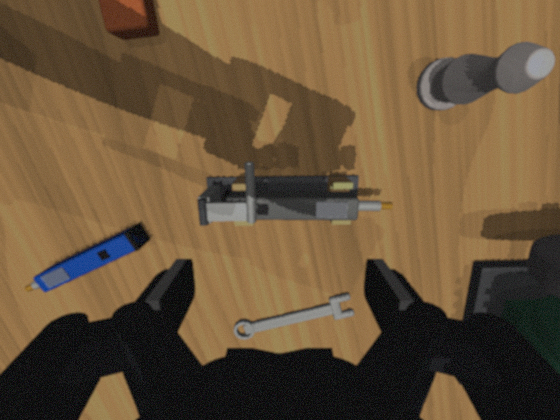

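The wrist view shows the gauge in its cradle: body about (205–357, 210), brass tip end (390,205), hasp bar end (250,167), hinge near (205,195). The blue look-alike at (90,260) is excluded. I'll measure these from depth.

```bash
python3 - <<'E'
from h import *
p=load('w2'); w=cloud(p)
z=w[...,2]
def pca(q):
    c=q.mean(0); ev,V=np.linalg.eigh(np.cov((q[:,:2]-c[:2]).T)); a=V[:,1]*np.sign(V[0,1]); return c,np.degrees(np.arctan2(a[1],a[0]))
V,U=np.mgrid[:420,:560]
m=(U>255)&(U<360)&(V>185)&(V<235)&(z>58)&(z<69)
q=w[m]; print('gauge top',m.sum(),q[:,2].mean(),pca(q))
rc,(ww,hh),ang=cv2.minAreaRect(q[:,:2].astype(np.float32)); print(rc,ww,hh,ang)
m2=(U>243)&(U<260)&(V>160)&(V<200)&(z>66); q2=w[m2]; print('bar',m2.sum(),pca(q2),q2[:,2].max(),np.percentile(q2[:,2],[10,50,90]))
for v in range(160,204,4): 
    k=m2[v]; print(v,k.sum(),w[v][k].mean(0).round(1) if k.any() else '')
m3=(U>355)&(U<396)&(V>195)&(V<215)&(z>30)
for u in range(350,398,4):
    k=m3[:,u]; print(u,k.sum(),w[:,u][k].mean(0).round(1) if k.any() else '', p['img'][205,u])
cv2.imwrite('pics/w2c.png',cv2.resize(p['img'][150:240,190:400],(800,343),interpolation=cv2.INTER_CUBIC)[...,::-1])
E
```

```text
gauge top 2385 63.775397578319186 (array([ 579.760134  , -287.7841357 ,   63.77539758]), np.float64(-13.77210410513201))
(579.5996704101562, -289.1537170410156) 26.50257110595703 112.47608947753906 76.69441986083984
bar 366 (array([ 528.47157635, -241.83071045,   75.99150866]), np.float64(77.60402287776388)) 79.06517132687064 [73.82336061 76.29435869 77.65973664]
160 0 
164 10 [ 532.3 -225.3   75.7]
168 10 [ 531.4 -229.1   76.3]
172 10 [ 530.3 -233.1   75.7]
176 9 [ 529.7 -237.1   76. ]
180 9 [ 528.7 -241.    76.1]
184 9 [ 527.7 -245.    76.3]
188 10 [ 527.1 -249.2   76.1]
192 10 [ 526.  -253.3   75.9]
196 10 [ 524.8 -257.5   75.7]
200 0 
350 0  [97 97 94]
354 0  [93 95 96]
358 16 [ 634.1 -298.1   62.7] [111 108 105]
362 10 [ 641.  -302.6   51.2] [147 148 144]
366 10 [ 645.3 -303.5   51.6] [146 147 144]
370 10 [ 649.8 -304.7   51.3] [146 147 143]
374 9 [ 654.3 -305.    51.4] [144 145 140]
378 10 [ 658.7 -306.8   51.1] [139 141 137]
382 8 [ 663.3 -308.1   50.2] [153 117  61]
386 8 [ 668.  -309.4   49.5] [150 112  43]
390 8 [ 672.3 -310.4   49.8] [151 112  51]
394 0  [152 115  74]
```

View pics/w2c.png

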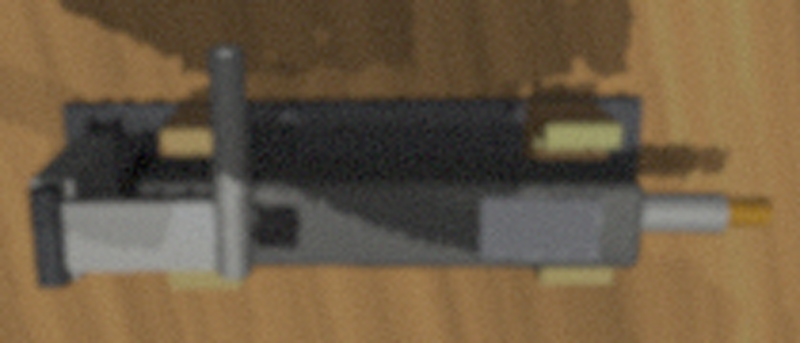

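```bash
python3 - <<'E'
from h import *
cx=np.array([.9728,-.2317,0]);cy=np.array([.2317,.9728,0])
Rt=rot([0,0,-1],cx)
b=np.array([529.3,-237,0])+2*cy
delta(b+[0,0,100],Rt,'pre');delta(b+[0,0,55],Rt,'grip')
for th in np.arange(0,2.0,.2): print(round(th,2), (52*(np.cos(th+.048)-np.cos(.048))/10).round(2), (-52*(np.sin(th+.048)-np.sin(.048))/10).round(2))
E
```

```text
pre dpos cm [9.21, -3.07, -2.22] ang [0.18, 0.18, -0.13] rows>= 2.4
grip dpos cm [13.71, -3.08, -2.23] ang [0.18, 0.18, -0.13] rows>= 3.4
0.0 0.0 -0.0
0.2 -0.15 -1.03
0.4 -0.51 -2.0
0.6 -1.05 -2.89
0.8 -1.75 -3.65
1.0 -2.6 -4.26
1.2 -3.54 -4.68
1.4 -4.56 -4.91
1.6 -5.6 -4.94
1.8 -6.62 -4.75
```

>>> play_rows(delta_pos=[[4,-3,-2.2],[8,-3,-2.2],[11,-3,-2.2],[13.7,-3,-2.2],[13.7,-3,-2.2],[13.7,-3,-2.2],[13.7,-3,-2.2],[13.7,-3,-2.2],[13.7,-3,-2.2],[13.7,-3,-2.2],[13.7,-3,-2.2],[13.7,-3,-2.2]], angular=[[0.2,0.2,0],[0.2,0.2,0],[0.2,0.2,0],[0.2,0.2,0],[0.2,0.2,0],[0.2,0.2,0],[0.2,0.2,0],[0.2,0.2,0],[0.2,0.2,0],[0.2,0.2,0],[0.2,0.2,0],[0.2,0.2,0]], hand=[-1,-1,-1,-1,-1,1,1,1,1,1,1,1], newtons=20)

```text
t: 6.5
position: [530.3, -236.4, 54.3]
tcp_rot: [0.556, 0.438, -0.555, 0.438]
force: [0.0, 0.1, 0.4]
finger_gap: 0.4
```

>>> play_rows(delta_pos=[[0,0,0],[0,0,0],[0,0,0],[0,0,0]], angular=[[0,0,0],[0,0,0],[0,0,0],[0,0,0]], hand=[1,1,1,1])

```text
t: 6.83
position: [529.9, -236.1, 53.4]
tcp_rot: [0.556, 0.438, -0.555, 0.437]
force: [0.1, -0.1, 0.7]
finger_gap: -0.1
```

Fully shut, so the fingers missed the bar. I'll look before moving.

```bash
python3 - <<'E'
from h import *
p=cam('wrist','w3')
cv2.imwrite('pics/w3b.png',cv2.resize(p['img'],(780,585))[...,::-1])
p=cam('top','t3');im=p['img'];u,v=map(int,w2p(p,[529,-237,72]));print(u,v)
cv2.imwrite('pics/t3c.png',cv2.resize(im[v-50:v+50,u-60:u+60],(600,500),interpolation=cv2.INTER_CUBIC)[...,::-1])
E
```

```text
328 211
```

View pics/w3b.png

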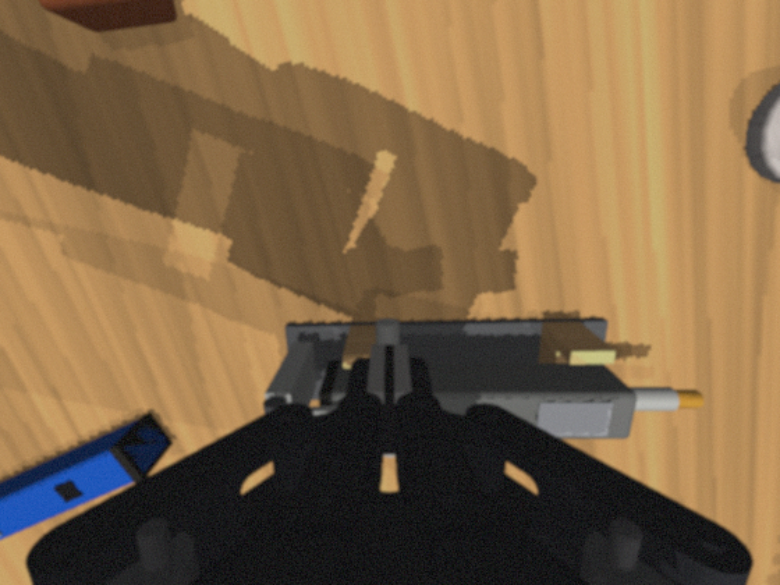

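```bash
python3 - <<'E'
from h import *
p=load('w3');w=cloud(p)
o=readout.observe();print(o['finger_gap'],o['force'],o['moment'])
for uv in((250,120),):pass
z=w[...,2]
for v in range(150,300,10): print(v,' '.join('%4.0f'%z[v,u] if z[v,u]==z[v,u] else '  . ' for u in range(200,360,8)))
E
```

```text
0.19492996217265093 [-0.53510895 -0.46830017 -0.22359333] [ 0.04734423 -0.02073731 -0.02891006]
150    0   -1   -1    1    0    0    0   -1    1   -1   -0    0    1   -0   -1    1    0   -1    0   -1
160    0   -1   -0   -1   -1    0   -0   -1    0    0    2   -0    1    1   -0    2    0    0    0    1
170    1    0   -1   -2   -1   -1   -1    0   -0    0    1   -0   -1   -1    0   -1   -1   -1    1    0
180    1    0   -1   -1    1   -1   -0    0    0   -1   -0   -1   -1    1   -1   -1   -1    0   -0   -0
190   -0    0    0    1   -1   -1    1   -1   -1    0    1   -0   -0    1    1   -0   -1   -1   -0    1
200    0    0   -0    0   -0    0    1   -1    0   -1   -0   -1   -0   -0   -0   -0    1    1   -1    0
210   -0   -0   -0   -0   -0   -0   -1    0   -0    0   -0    0   -0    0   -1   -1   -0    0   -0   -0
220   -0    1   -0   -0    1    1    0   -1   -1   -0   -0   -0   -1   -0   -0   -0    0   -0    1   -0
230   -0    1   -1   -1   -1   -0    0   -0   -0   70   72    1   -0   -1   -1    1    0   -0    1    2
240    0    5    5    5    7    6    6   20   20   75   76    6    6    6    6    5    5    7    5    7
250    1   15   15   10    6    7   37   38   37   94   93   95    6    5    6    6    5    6    5    5
260   -0   32   33   12    5   30   46   99   98  105  105  106   97   98    6    6    5    6    6    5
270   47   47   43   .     6   48   47  109  108  116  114  115  108  108   47   46   46   47   47   46
280   61   61   44   20   60   60   61  116  122  122  122  124  116  116   60   60   61   60   60   60
290   71  133  132   -0   64   .   132  135  134  132  124  132  134  133  133   64   63   63  132  132
```

View pics/t3c.png

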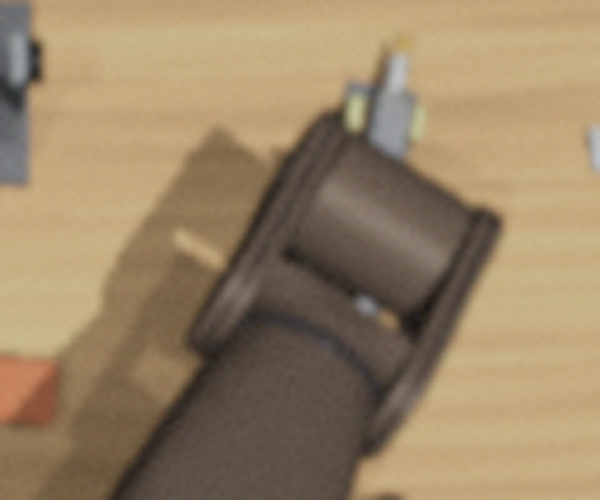

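```bash
python3 - <<'E'
from h import *
p=load('w3')
cv2.imwrite('pics/w3c.png',cv2.resize(p['img'][215:365,200:400],(800,600),interpolation=cv2.INTER_CUBIC)[...,::-1])
E
```

```text
(no output)
```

View pics/w3c.png

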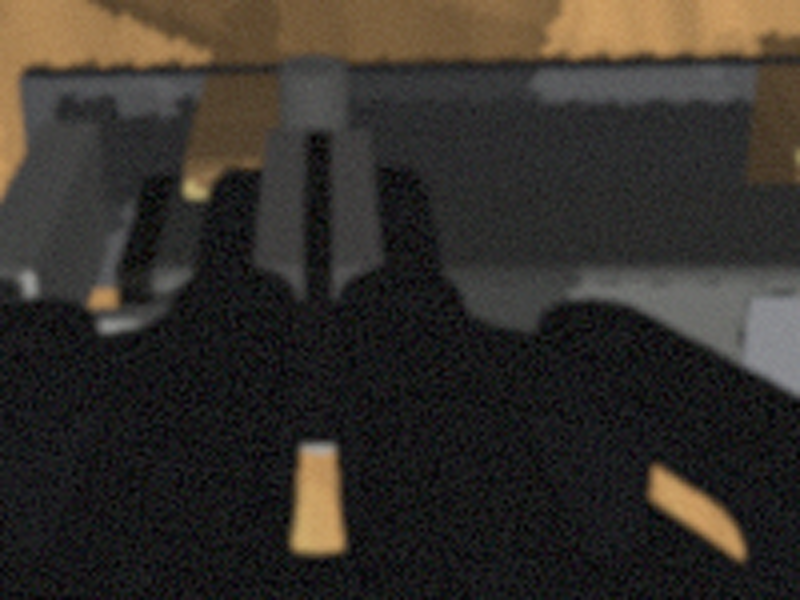

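```bash
python3 - <<'E'
from h import *
p=load('w3');pos,r=tool()
for x in (0,-10,-19,-30,-40):
  print(x,[tuple(np.round(w2p(p,pos+r.apply([x,0,z])))) for z in(-11,0,11)])
w=cloud(p)
print(w[247:262:3,279].round(0),w[250,275],w[250,285],w[236,279])
print(ext(p)[0].T@-ext(p)[1])
E
```

```text
0 [(np.float64(280.0), np.float64(222.0)), (np.float64(280.0), np.float64(238.0)), (np.float64(280.0), np.float64(253.0))]
-10 [(np.float64(280.0), np.float64(228.0)), (np.float64(280.0), np.float64(244.0)), (np.float64(280.0), np.float64(260.0))]
-19 [(np.float64(280.0), np.float64(233.0)), (np.float64(280.0), np.float64(251.0)), (np.float64(280.0), np.float64(267.0))]
-30 [(np.float64(280.0), np.float64(241.0)), (np.float64(280.0), np.float64(259.0)), (np.float64(280.0), np.float64(277.0))]
-40 [(np.float64(280.0), np.float64(249.0)), (np.float64(280.0), np.float64(268.0)), (np.float64(280.0), np.float64(286.0))]
[[ 530. -232.   76.]
 [ 532. -225.   95.]
 [ 532. -225.   98.]
 [ 532. -226.  101.]
 [ 532. -225.  105.]] [ 529.90687841 -225.1259912    94.22658618] [ 534.79942266 -226.66966253   93.4560691 ] [ 531.98366808 -225.17402518   76.62120332]
[ 546.76761981 -163.90491757  229.67420609]
```

```bash
python3 - <<'E'
from h import *
for n,q in(('w2',[-.553,-.439,.555,-.439]),('w3',None)):
    p=load(n); w=cloud(p)
    pos,r=tool()
    if n=='w2': pos=np.array([554.5,-262.9,190.2]); r=R.from_quat(q)
    t=r.inv().apply((w-pos).reshape(-1,3)).reshape(w.shape)
    m=(p['depth']>0)&(p['depth']<150)&(abs(t[...,1])<70)
    T=t[m]; print(n,m.sum(),'x max',np.percentile(T[:,0],[50,90,99,99.9]))
    k=T[:,0]>np.percentile(T[:,0],97); print(T[k].mean(0), T[k].min(0),T[k].max(0))
    f=(p['depth']>100)&(p['depth']<190)&(t[...,0]>-60)
    F=t[f]; print(F.shape, F[np.argsort(-F[:,0])][:5].round(0) if len(F) else '')
    M,tt=ext(p); print('cam pos tool',r.inv().apply(-M.T@tt-pos))
E
```

```text
w2 47970 x max [-113.53197916  -84.6402909   -53.89418427  -47.96707413]
[-55.91685135  -0.26074744  -3.37605137] [-62.44653915 -56.66264798 -11.58286483] [-45.59264025  56.50268946  11.39002394]
(1137, 3) [[-46. -44.  -5.]
 [-46.  43.   6.]
 [-46.  43.   6.]
 [-46.  43.  -6.]
 [-46. -43.   6.]]
cam pos tool [-176.17824059   -0.70487666  -74.2419636 ]
w3 50229 x max [-113.90731322  -86.45813026  -50.24583871  -40.76998681]
[-54.23727926  -0.30082181  -8.91371114] [-67.60210575 -13.88668289 -11.70867713] [-38.68676733  13.28283698  -5.65731048]
(4893, 3) [[  45. -104. -149.]
 [  45. -103. -147.]
 [  44. -104. -148.]
 [  44. -103. -148.]
 [  44. -104. -148.]]
cam pos tool [-176.12585726   -0.5149411   -74.33932851]
```

```bash
python3 - <<'E'
from h import *
p=cam('side','s3');u,v=map(int,w2p(p,[530,-236,54]));print(u,v,w2p(p,[530,-236,94]),w2p(p,[530,-236,73]))
cv2.imwrite('pics/s3c.png',cv2.resize(p['img'][v-60:v+30,u-60:u+60],(800,600),interpolation=cv2.INTER_CUBIC)[...,::-1])
E
```

```text
285 183 (np.float64(285.8229057027707), np.float64(175.43264533833207)) (np.float64(285.60878217193596), np.float64(179.8196408902521))
```

View pics/s3c.png

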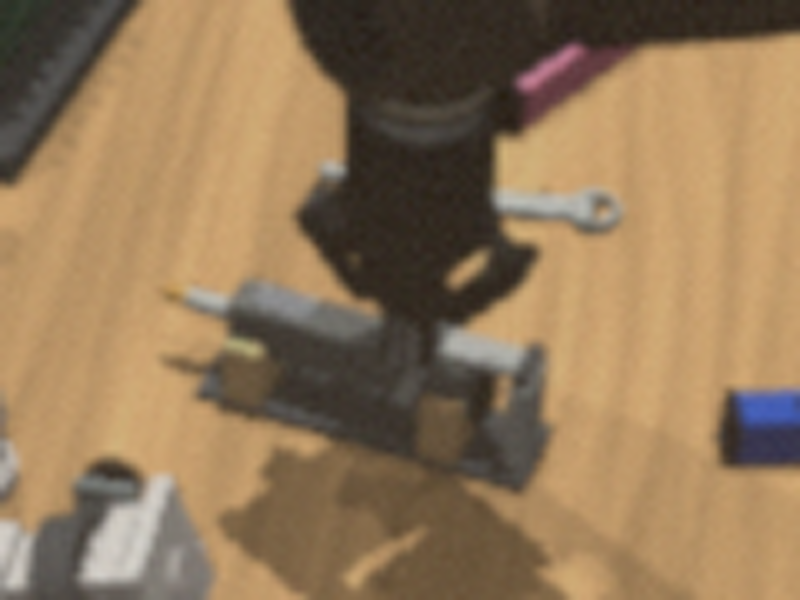

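```bash
python3 - <<'E'
from h import *
p=load('s3');w=cloud(p)
for v in range(170,188): print(v,' '.join('%4.0f/%4.0f'%(w[v,u,2],w[v,u,1]) for u in range(279,294)))
E
```

```text
170   64/-291   60/-297   64/-292   59/-298  122/-232  127/-227  127/-227  123/-233  133/-222  139/-216  140/-216  132/-225  130/-228  134/-224  137/-222
171   64/-286   66/-285   62/-290   61/-291  118/-230  118/-231  121/-229  128/-222  128/-222  123/-228  128/-223  123/-229  116/-237  133/-220  137/-216
172   61/-284   65/-281   66/-280   61/-286  114/-230  112/-232  118/-227  122/-224  123/-223  115/-232  125/-222  119/-229  112/-237   74/-279   73/-280
173   61/-279   65/-275   59/-283   65/-276  105/-235  110/-230  116/-225  110/-231  114/-227  116/-226  116/-227  111/-232   77/-270   67/-281   70/-278
174   57/-278   63/-272   60/-276   64/-273  104/-230  106/-230  106/-230  109/-228  113/-224  108/-229  115/-223  106/-233   74/-268   70/-272   73/-270
175   61/-268   56/-274   58/-273   65/-267   95/-235  101/-230   98/-233  103/-229  109/-223  107/-226  108/-226   96/-239   72/-265   70/-267   71/-267
176   54/-271   59/-266   49/-277   59/-267   59/-268   99/-227  100/-226  102/-225  103/-224  102/-226   99/-229   70/-261   58/-274   64/-269   69/-264
177   44/-276   47/-27
[... 971 characters left out ...]
-228   70/-224   10/-286   43/-253   43/-253   49/-248   44/-254   45/-253   49/-249
184    3/-282    3/-283    0/-287    7/-280    3/-285    8/-280    6/-284    6/-284    7/-284   42/-248   41/-250   46/-246   46/-247   48/-245   46/-247
185    4/-277    7/-273    8/-274    3/-279   10/-273   10/-274    6/-278    8/-277    6/-279   30/-256   30/-256   40/-246   37/-250   39/-249   41/-248
186    1/-274    5/-271    4/-272    4/-273    4/-274    3/-275    6/-273    2/-277   -0/-280   29/-252   26/-255   30/-252   35/-247   32/-251   32/-252
187   10/-260   11/-260    9/-262    8/-264    5/-267   -3/-277    5/-268    0/-274    4/-271   21/-255   24/-252   31/-246   26/-251   28/-250   30/-248
```

The depth data from both cameras agree. The fingers really end about 38 mm behind the reported TCP, at z≈92 where the report says 54, so they closed above the bar. The camera frames agree with the scene heights: bench 0, gauge top 64 and bar top 77. I'll take the true finger end as the reported TCP minus 38 mm along tool x, then open, go 36 mm lower and grip.

>>> play_rows(delta_pos=[[0,0,0],[0,0,0],[0,0,0],[0,0,0],[0,0,0],[1.8,0,0],[3.6,0,0],[3.6,0,0],[3.6,0,0],[3.6,0,0],[3.6,0,0],[3.6,0,0]], angular=[[0,0,0],[0,0,0],[0,0,0],[0,0,0],[0,0,0],[0,0,0],[0,0,0],[0,0,0],[0,0,0],[0,0,0],[0,0,0],[0,0,0]], hand=[-0.2,-0.2,-0.2,-0.2,-0.2,-0.2,-0.2,-0.2,1,1,1,1])

```text
t: 7.98
position: [529.4, -236.3, 18.8]
tcp_rot: [-0.555, -0.439, 0.555, -0.437]
force: [-4.8, -0.5, 4.8]
finger_gap: 9.0
```

>>> play_rows(delta_pos=[[0,0,0],[0,0,0],[0,0,0],[0,0,0]], angular=[[0,0,0],[0,0,0],[0,0,0],[0,0,0]], hand=[1,1,1,1])

```text
t: 8.32
position: [529.5, -236.3, 18.7]
tcp_rot: [-0.555, -0.439, 0.555, -0.437]
force: [-5.0, 0.8, 6.1]
finger_gap: 9.2
```

```bash
python3 - <<'E'
from h import *
p=cam('wrist','w4')
cv2.imwrite('pics/w4c.png',cv2.resize(p['img'][200:350,180:420],(800,500),interpolation=cv2.INTER_CUBIC)[...,::-1])
E
```

```text
(no output)
```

View pics/w4c.png

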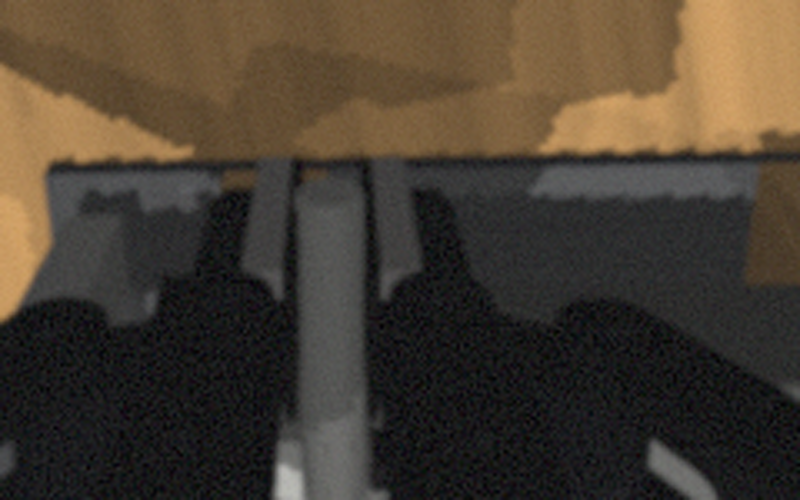

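The gap is 9.2 mm, and the picture shows the bar at crop (333,320) between both fingers. Now the swing.

>>> play_rows(delta_pos=[[-1.03,-0.15,0],[-2,-0.51,0],[-2.89,-1.05,0],[-3.65,-1.75,0],[-4.26,-2.6,0],[-4.68,-3.54,0],[-4.91,-4.56,0],[-4.94,-5.6,0],[-4.75,-6.62,0],[-4.5,-7.2,0],[-4.5,-7.2,0],[-4.5,-7.2,0]], angular=[[0,0,0],[0,0,0],[0,0,0],[0,0,0],[0,0,0],[0,0,0],[0,0,0],[0,0,0],[0,0,0],[0,0,0],[0,0,0],[0,0,0]], hand=[1,1,1,1,1,1,1,1,1,1,1,1])

```text
t: 9.37
position: [460.2, -220.8, 66.5]
tcp_rot: [0.555, 0.437, -0.555, 0.439]
force: [-3.8, -0.3, 11.0]
finger_gap: 8.9
```

>>> play_rows(delta_pos=[[0,0,0],[0,0,0],[0,0,0],[0,0,0],[-1,0,0],[-3,0,0],[-6,0,0],[-9,0,0],[-12,0,0],[-14,0,0],[-14,0,0]], angular=[[0,0,0],[0,0,0],[0,0,0],[0,0,0],[0,0,0],[0,0,0],[0,0,0],[0,0,0],[0,0,0],[0,0,0],[0,0,0]], hand=[-1,-1,-1,-1,-1,-1,-1,-1,-1,-1,-1])

```text
t: 10.28
position: [462.6, -221.2, 209.1]
tcp_rot: [0.557, 0.434, -0.554, 0.441]
force: [0.9, 0.0, 0.5]
finger_gap: 85.5
```

```bash
python3 - <<'E'
from h import *
o=readout.observe();print(o['position'],o['joint_pos'],o['force'])
p=cam('wrist','w5')
E
```

```text
[ 462.57516154 -221.23259665  209.1306752 ] [-6.44969342e-01 -9.25387276e-02  1.96393296e+00  1.47336291e-03
  1.26010223e+00 -4.09981710e-01] [0.90768347 0.01168321 0.53903025]
```

View pics/w5.png

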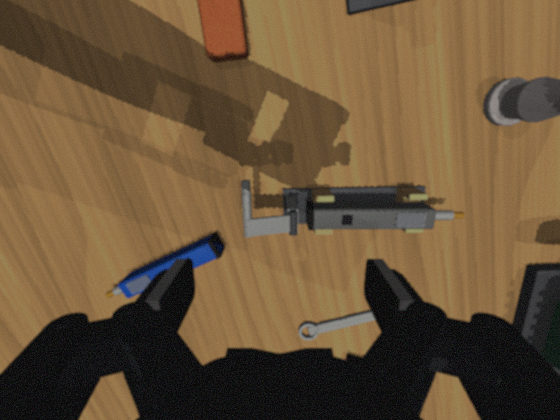

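The hasp lies open, with its bar at (246,210) behind the hinge, and the whole gauge shows from (310,217) to the tip at (462,214). Measuring the gauge precisely.

```bash
python3 - <<'E'
from h import *
p=load('w5'); w=cloud(p); z=w[...,2]
V,U=np.mgrid[:420,:560]
m=(U>300)&(U<440)&(V>195)&(V<240)&(z>60.5)&(z<67)
q=w[m]; n,l,st,ce=cv2.connectedComponentsWithStats(m.astype(np.uint8)); i=1+np.argmax(st[1:,4]); q=w[l==i]
print(st[i],q[:,2].mean()); rc,wh,ang=cv2.minAreaRect(q[:,:2].astype(np.float32)); print(rc,wh,ang)
# robust: centre line fit
a=np.radians(-13.4)
for it in range(5):
    cx=np.array([np.cos(a),np.sin(a)]);cy=np.array([-cx[1],cx[0]])
    s=q[:,:2]@cx;t=q[:,:2]@cy
    b=np.arange(np.percentile(s,3),np.percentile(s,97),4); mid=[];
    for x in b:
        k=(s>=x)&(s<x+4); mid.append((t[k].min()+t[k].max())/2)
    pf=np.polyfit(b,mid,1); a+=np.arctan(pf[0])
print('yaw',np.degrees(a),'s range',np.percentile(s,[0.5,99.5]),s.min(),s.max(),'t',np.percentile(t,[1,99]),t.min(),t.max())
sm=(s.min()+s.max())/2; tm=(t.min()+t.max())/2; print('mid',sm*cx+tm*cy)
# tip
m=(U>430)&(U<470)&(V>205)&(V<222)&(z>38)&(z<58); q=w[m]; s=q[:,:2]@cx;t=q[:,:2]@cy; print('tip s ahead',s.max()-sm,np.percentile(s,99)-sm,'t off',np.median(t)-tm, q[:,2].max())
E
```

```text
[ 309  208  128   23 2643] 63.9040720159152
(561.1195678710938, -284.6175231933594) (26.47904396057129, 149.16920471191406) 76.58405303955078
yaw -13.604478842385873 s range [537.96323975 685.57998884] 537.7348876331388 686.9281163520689 t [-157.00355007 -131.99733862] -158.1214263555675 -131.28191403699978
mid [ 561.11463152 -284.67316695]
tip s ahead 117.23450184748765 116.75447468963091 t off 1.7046519856837676 55.59425902431468
```

```bash
python3 - <<'E'
from h import *
a=np.radians(-13.5);cx=np.array([np.cos(a),np.sin(a),0]);cy=np.array([-cx[1],cx[0],0])
Rt=rot([0,0,-1],cy)
delta([561.1,-284.7,150],Rt,'pre')
E
```

```text
pre dpos cm [5.68, 11.16, 3.92] ang [-89.99, 0.31, -0.21] rows>= 12.6
```

>>> play_rows(delta_pos=[[0,2,1],[0,4,2],[0,6,2.5],[0,8,3],[1,11.2,3.9],[2,11.2,3.9],[3,11.2,3.9],[4,11.2,3.9],[5.7,11.2,3.9],[5.7,11.2,3.9],[5.7,11.2,3.9],[5.7,11.2,3.9]], angular=[[-90,0.3,-0.2],[-90,0.3,-0.2],[-90,0.3,-0.2],[-90,0.3,-0.2],[-90,0.3,-0.2],[-90,0.3,-0.2],[-90,0.3,-0.2],[-90,0.3,-0.2],[-90,0.3,-0.2],[-90,0.3,-0.2],[-90,0.3,-0.2],[-90,0.3,-0.2]], hand=[-1,-1,-1,-1,-1,-1,-1,-1,-1,-1,-1,-1])

```text
t: 11.33
position: [558.3, -282.4, 142.4]
tcp_rot: [0.108, 0.703, -0.104, 0.696]
force: [-0.2, -0.3, -0.4]
finger_gap: 85.4
```

>>> play_rows(delta_pos=[[0,0,0],[0,0,0]], angular=[[-4,0,0],[-4,0,0]], hand=[-1,-1])

```text
t: 11.5
position: [558.6, -282.6, 143.1]
tcp_rot: [0.085, 0.705, -0.081, 0.699]
force: [-0.1, -0.2, 0.6]
finger_gap: 85.3
```

```bash
python3 - <<'E'
from h import *
a=np.radians(-13.5);cx=np.array([np.cos(a),np.sin(a),0]);cy=np.array([-cx[1],cx[0],0])
Rt=rot([0,0,-1],cy); print(readout.observe()['joint_pos'])
delta([561.1,-284.7,60],Rt,'mid')
delta([561.1,-284.7,-9],Rt,'grip')
p=cam('wrist','w6')
E
```

```text
[-6.30436093e-01  2.34323377e-01  1.74237830e+00  4.25558578e-04
  1.17507904e+00 -1.96590136e+00]
mid dpos cm [8.31, -0.18, 0.37] ang [0.01, -0.53, -0.25] rows>= 2.0
grip dpos cm [15.21, -0.21, 0.43] ang [0.01, -0.53, -0.25] rows>= 3.6
```

View pics/w6.png

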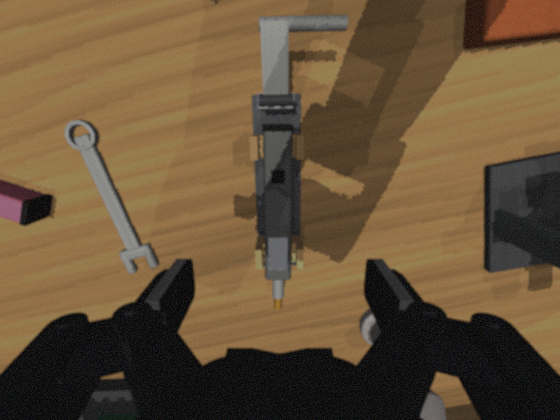

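>>> play_rows(delta_pos=[[4,-0.2,0.4],[8,-0.2,0.4],[11,-0.2,0.4],[13,-0.2,0.4],[15.2,-0.2,0.4],[15.2,-0.2,0.4],[15.2,-0.2,0.4]], angular=[[0,-0.5,-0.2],[0,-0.5,-0.2],[0,-0.5,-0.2],[0,-0.5,-0.2],[0,-0.5,-0.2],[0,-0.5,-0.2],[0,-0.5,-0.2]], hand=[-1,-1,-1,-1,-1,-1,-1])

```text
t: 12.13
position: [560.9, -284.6, -8.6]
tcp_rot: [0.084, 0.702, -0.084, 0.702]
force: [0.9, -0.1, 0.2]
finger_gap: 85.5
```

```bash
python3 - <<'E'
from h import *
a=np.radians(-13.5);cx=np.array([np.cos(a),np.sin(a),0]);cy=np.array([-cx[1],cx[0],0])
Rt=rot([0,0,-1],cy); 
delta([561.1,-284.7,-9],Rt,'grip')
p=cam('wrist','w7'); 
w=cloud(p);pos,r=tool();t=r.inv().apply((w-pos).reshape(-1,3)).reshape(w.shape)
z=w[...,2];k=(z>60)&(z<68)&(abs(t[...,1])<25); print(k.sum(),np.percentile(t[k][:,1],[1,50,99]))
E
```

```text
grip dpos cm [0.04, -0.0, 0.02] ang [-0.13, -0.06, -0.06] rows>= 0.0
15800 [-11.720362     0.96234242  13.79341563]
```

View pics/w7.png

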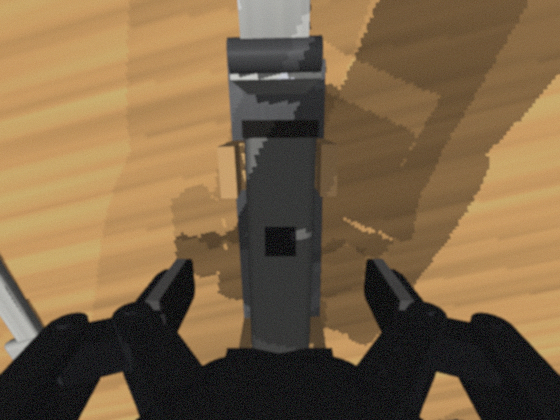

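>>> play_rows(delta_pos=[[0,0.05,0],[0,0.05,0],[0,0.05,0],[0,0.05,0],[0,0.05,0],[0,0.05,0],[0,0.05,0],[0,0.05,0]], angular=[[0,0,0],[0,0,0],[0,0,0],[0,0,0],[0,0,0],[0,0,0],[0,0,0],[0,0,0]], hand=[1,1,1,1,1,1,1,1], newtons=45)

```text
t: 12.85
position: [563.1, -285.7, -5.6]
tcp_rot: [0.083, 0.701, -0.084, 0.704]
force: [-0.1, 0.4, 4.6]
finger_gap: 25.4
```

```bash
python3 - <<'E'
from h import *
import json
o=readout.observe(); json.dump(dict(pos=o['position'].tolist(),q=o['tcp_rot'].tolist()),open('grip.json','w'))
print(o['t'],o['position'],o['tcp_rot'],o['force'],o['moment'],o['finger_gap'])
p=cam('wrist','w8'); w=cloud(p);pos,r=tool();t=r.inv().apply((w-pos).reshape(-1,3)).reshape(w.shape)
z=w[...,2];V,U=np.mgrid[:420,:560];k=(z>60)&(z<68)&(abs(t[...,1])<25)&(V<340); print(k.sum(),np.percentile(t[k][:,1],[1,50,99]),t[k][:,2].min(),z[k].mean())
q=t[k]; b=np.arange(-85,-20,5)
for x in b:
    s=q[(q[:,2]>=x)&(q[:,2]<x+5)]
    if len(s)>20: print(x,np.percentile(s[:,1],[2,98]).round(1),s[:,0].mean().round(1))
E
```

```text
12.85 [ 563.11030483 -285.67037809   -5.5732965 ] [ 0.08281662  0.70066315 -0.08410186  0.70366145] [-0.12759989  0.37614807  4.56468993] [ 0.12621346  0.10572387 -0.01055323] 25.396830721546653
16001 [-1.45003820e+01 -1.12818809e-02  1.45938465e+01] -92.4823772341286 63.765116772810735
-80 [-12.6  12.9] -69.9
-75 [-12.7  12.7] -69.9
-70 [-12.   12.3] -69.5
-65 [-12.1  12.5] -69.5
-60 [-12.2  12.3] -69.4
-55 [-12.2  12.4] -69.4
-50 [-11.9  12.3] -69.4
-45 [-12.   12.4] -69.4
-40 [-12.2  12.4] -69.6
-35 [-12.   12.3] -69.8
-30 [-12.2  12.5] -69.7
-25 [-11.9  12.2] -69.3
```

View pics/w8.png

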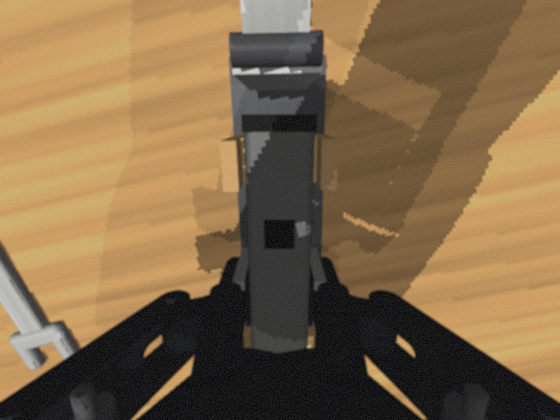

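```bash
python3 - <<'E'
from h import *
o=readout.observe();print(o['t'],o['position'],o['joint_pos'])
a=np.radians(-13.5);cx=np.array([np.cos(a),np.sin(a),0]);cy=np.array([-cx[1],cx[0],0])
for n in('w7','w8'):
    p=load(n);w=cloud(p);z=w[...,2]
    s=w@cx-np.array([561.1,-284.7,0])@cx; t=w@cy-np.array([561.1,-284.7,0])@cy
    print(n,-ext(p)[0].T@ext(p)[1])
    print([(v,round(float(np.nanmedian(s[v,262:298])),1),round(float(np.nanmedian(z[v,262:298])),1)) for v in range(100,145,3)])
    k=(z>61)&(z<67)&(abs(t)<30)&(s<-20); print(np.percentile(t[k],[1,99]))
    # window (black square)
    g=p['img'].sum(2); V,U=np.mgrid[:420,:560]; d=(g<90)&(V>205)&(V<270)&(U>255)&(U<305)&(z>60); print('window s,t',s[d].mean(),t[d].mean(),d.sum())
E
```

```text
12.9 [ 563.13139479 -285.69771079   -5.55784756] [-6.30213199e-01  4.23078980e-01  1.80639426e+00  6.59853907e-04
  9.07481334e-01 -1.96470801e+00]
w7 [ 488.25086775 -267.22966256  167.62954481]
[(100, -84.9, 5.6), (103, -83.4, 5.7), (106, -81.9, 5.5), (109, -80.4, 5.9), (112, -78.9, 5.9), (115, -77.4, 6.0), (118, -75.9, 5.7), (121, -74.6, 63.9), (124, -73.6, 64.1), (127, -72.6, 64.0), (130, -71.6, 64.3), (133, -70.6, 64.4), (136, -69.6, 63.9), (139, -68.5, 63.8), (142, -67.5, 63.6)]
[-12.29143772  13.17095971]
window s,t -30.364432500566448 0.14630380772168108 781
w8 [ 489.59644077 -267.74176138  170.2544853 ]
[(100, -82.7, 6.0), (103, -81.2, 5.5), (106, -79.7, 5.8), (109, -78.2, 5.8), (112, -76.6, 5.7), (115, -74.5, 64.1), (118, -73.5, 64.1), (121, -72.5, 63.9), (124, -71.5, 64.2), (127, -70.5, 64.0), (130, -69.5, 64.1), (133, -68.5, 64.0), (136, -67.4, 63.7), (139, -66.4, 64.0), (142, -65.3, 63.8)]
[-13.03215173  12.4478876 ]
window s,t -30.285700810330596 -0.45688132116157204 758
```

```bash
cat >> h.py <<'E'
import json,os
def gpose(mid,gx,roll=0):
    gx=np.array(gx,float);gx/=np.linalg.norm(gx);gy=np.cross([0,0,1],gx);gy/=np.linalg.norm(gy)
    return np.array(mid,float),R.from_matrix(np.stack([gx,gy,np.cross(gx,gy)],1))
# tool<-gauge
if os.path.exists('G.json'):
    _g=json.load(open('G.json'));GT=np.array(_g['t']);GR=R.from_quat(_g['q'])
def toolfor(mid,gR):
    Rt=gR*GR.inv(); return np.array(mid)-Rt.apply(GT),Rt
B=np.array([629.7,258.0,181.2]);N=np.array([.7905,.169,-.5888]);TIP=117.
def gauge_now():
    p,r=tool(); return p+r.apply(GT), r*GR
E
python3 - <<'E'
from h import *
a=np.radians(-13.5);cx=np.array([np.cos(a),np.sin(a),0])
mid,gR=gpose([561.3,-284.9,47],cx)
p,r=tool(); t=r.inv().apply(mid-p); q=(r.inv()*gR).as_quat()
json.dump(dict(t=t.tolist(),q=q.tolist()),open('G.json','w')); print(t,(r.inv()*gR).as_matrix().round(3).tolist())
import h; h.GT=t;h.GR=R.from_quat(q)
delta(*h.toolfor(mid+[0,0,100],gR),'lift')
m2,g2=gpose([450,-20,360],[np.cos(.3),0.1,-np.sin(.3)]); delta(*h.toolfor(m2,g2),'w2')
m3,g3=gpose(B-N*(TIP+40),N); delta(*h.toolfor(m3,g3),'pre'); print(m3,h.toolfor(m3,g3)[0])
E
```

```text
[-52.56654418   0.27776343  -1.73175318] [[0.004, -0.001, -1.0], [0.001, 1.0, -0.001], [1.0, -0.001, 0.004]]
lift dpos cm [-10.0, -0.01, 0.04] ang [0.0, 0.0, -0.0] rows>= 2.4
w2 dpos cm [-31.59, 22.65, -18.35] ang [-19.37, 16.91, -2.84] rows>= 10.3
pre dpos cm [-23.71, 47.59, -20.25] ang [-24.79, 35.42, -7.97] rows>= 13.6
[505.5915 231.467  273.6416] [476.95896013 224.98967892 230.00056815]
```

>>> play_rows(delta_pos=[[-0.5,0,0],[-1.5,0,0],[-3,0,0],[-6,0,0],[-9,0,0],[-10,0,0],[-10,0,0],[-10,0,0]], angular=[[0,0,0],[0,0,0],[0,0,0],[0,0,0],[0,0,0],[0,0,0],[0,0,0],[0,0,0]], hand=[1,1,1,1,1,1,1,1])

```text
t: 13.57
position: [562.0, -285.0, 93.1]
tcp_rot: [0.083, 0.701, -0.084, 0.703]
force: [-1.2, 1.0, -2.6]
finger_gap: 25.4
```

```bash
cat > gm.py <<'E'
from h import *
def meas(n):
    p=cam('wrist',n); w=cloud(p);pos,r=tool();t=r.inv().apply((w-pos).reshape(-1,3)).reshape(w.shape)
    V,U=np.mgrid[:420,:560]
    k=(abs(t[...,0]+69.6)<6)&(abs(t[...,1])<15)&(t[...,2]<-25)&(U>235)&(U<325)&(V<280)
    q=t[k]; c=q.mean(0); nn=np.linalg.svd(q-c)[2][2]; nn*=np.sign(nn[0])
    g=p['img'].sum(2); d=(g<90)&k&(V>190)&(abs(U-280)<25)&(t[...,2]>-45)
    print(n,'top plane x at z=-45:',c[0]-nn[2]/nn[0]*(-45-c[2]),'tilt deg',np.degrees(np.arctan2(-nn[2],nn[0])),'tail z',np.percentile(q[:,2],.5),'y',np.percentile(q[:,1],[1,99]),'window z',t[d][:,2].mean() if d.any() else None,k.sum())
    e=[]
    for x in range(-74,-28,4):
        s=q[(q[:,2]>=x)&(q[:,2]<x+4)]
        if len(s)>20: e.append((x+2,(np.percentile(s[:,1],2)+np.percentile(s[:,1],98))/2))
    e=np.array(e); f=np.polyfit(e[:,0],e[:,1],1); print('yaw deg',np.degrees(f[0]),'y at 0',f[1])
if __name__=='__main__':
    import sys
    meas(sys.argv[1]); o=readout.observe();print(o['t'],o['position'],o['force'],o['finger_gap'])
    m,g=gauge_now(); print('gauge mid',m.round(1),'gx',g.as_matrix()[:,0].round(3))
E
python3 gm.py w9
python3 - <<'E'
from h import *
m2,g2=gpose([450,-20,360],[np.cos(.3),0.1,-np.sin(.3)]); delta(*toolfor(m2,g2),'w2')
m3,g3=gpose(B-N*(TIP+40),N); delta(*toolfor(m3,g3),'pre')
E
```

```text
w9 top plane x at z=-45: -71.02586264496429 tilt deg -0.0739802541267782 tail z -75.5831665514301 y [-12.91028385  12.50264075] window z -31.226107549428054 9057
yaw deg 0.11039737849022432 y at 0 -0.09970745343211196
13.6167 [ 561.0718659  -284.32802228   91.48867699] [ 0.49365301  0.88620817 -3.00702726] 25.197078538556458
gauge mid [ 559.4 -283.7  144.1] gx [ 0.972 -0.233 -0.004]
w2 dpos cm [-21.77, 22.61, -18.26] ang [-19.34, 16.69, -2.97] rows>= 8.7
pre dpos cm [-13.84, 47.54, -20.12] ang [-24.74, 35.2, -8.11] rows>= 12.8
```

View pics/w9.png

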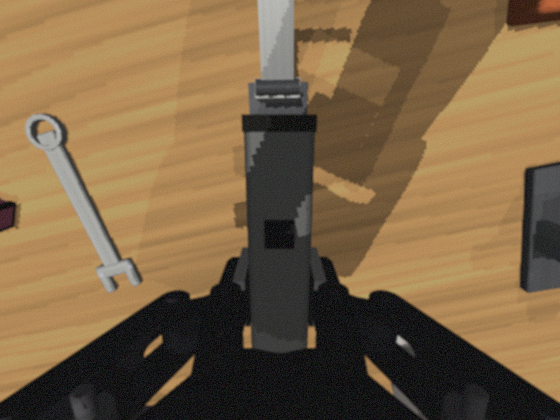

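>>> play_rows(delta_pos=[[-4,0,-1],[-7.5,1.5,-3],[-11,4,-5.5],[-14,7,-8.5],[-17,10.5,-11],[-19,14,-13.5],[-20.5,17.5,-16],[-21.5,21,-18],[-21.5,25,-18.5],[-20.5,29,-19],[-19,32.5,-19.3],[-17.5,36,-19.6]], angular=[[-2,1,0],[-4,3,-0.5],[-7,5,-1],[-10,8,-1.5],[-13,11,-2],[-15,13,-2.5],[-17,15,-3],[-19,17,-3],[-21,20,-4],[-22,24,-5],[-23,28,-6],[-24,32,-7]], hand=[1,1,1,1,1,1,1,1,1,1,1,1])

```text
t: 14.62
position: [452.6, 90.7, 274.8]
tcp_rot: [-0.086, 0.872, 0.046, 0.479]
force: [0.2, -0.4, -2.0]
finger_gap: 25.2
```

```bash
python3 - <<'E'
from h import *
g=json.load(open('G.json'));g['t']=[-54.0,0.1,-1.2];json.dump(g,open('G.json','w'))
E
python3 - <<'E'
from h import *
print(readout.observe()['joint_pos'])
m3,g3=gpose(B-N*(TIP+40),N); delta(*toolfor(m3,g3),'pre')
E
```

```text
[ 0.0330141   0.12882085  1.70005712 -0.09338075  1.8719524  -1.73441665]
pre dpos cm [1.2, 12.73, 6.54] ang [-0.75, 3.34, -0.44] rows>= 3.4
```

>>> play_rows(delta_pos=[[0.3,3.5,1.2],[0.5,7,2.5],[0.8,10,4],[1.2,12.7,6.5],[1.2,12.7,6.5],[1.2,12.7,6.5],[1.2,12.7,6.5],[1.2,12.7,6.5]], angular=[[-0.7,3.3,-0.4],[-0.7,3.3,-0.4],[-0.7,3.3,-0.4],[-0.7,3.3,-0.4],[-0.7,3.3,-0.4],[-0.7,3.3,-0.4],[-0.7,3.3,-0.4],[-0.7,3.3,-0.4]], hand=[1,1,1,1,1,1,1,1])

```text
t: 15.28
position: [475.8, 221.6, 230.1]
tcp_rot: [-0.092, 0.885, 0.046, 0.454]
force: [0.2, 0.7, -1.3]
finger_gap: 25.6
```

```bash
python3 gm.py w10; python3 - <<'E'
from h import *
o=readout.observe();print(o['joint_pos'],o['force'],o['moment'])
m3,g3=gpose(B-N*(TIP+40),N); delta(*toolfor(m3,g3),'pre')
p=cam('side','s10');u,v=map(int,w2p(p,B));print(u,v)
cv2.imwrite('pics/s10c.png',cv2.resize(p['img'][v-60:v+40,u-30:u+100],(780,600),interpolation=cv2.INTER_CUBIC)[...,::-1])
E
```

```text
w10 top plane x at z=-45: -68.83342111422853 tilt deg 0.11700808395869258 tail z -75.87254930452 y [-12.24920233  13.13103217] window z -31.441158279298488 9103
yaw deg 0.11728737478421879 y at 0 0.5539602698617471
15.3333 [476.05116043 221.5022041  230.62307538] [-0.15343968 -0.09109661 -1.92029171] 25.226587946457148
gauge mid [505.9 227.9 275.2] gx [ 0.793  0.166 -0.586]
[ 0.23395357  0.32664108  1.56322185  0.01556921  1.8733494  -1.54311452] [-0.15343968 -0.09109661 -1.92029171] [ 0.14182109 -0.38635864  0.03394298]
pre dpos cm [0.1, 0.34, 0.11] ang [-0.17, 0.18, -0.15] rows>= 0.1
223 273
```

View pics/s10c.png

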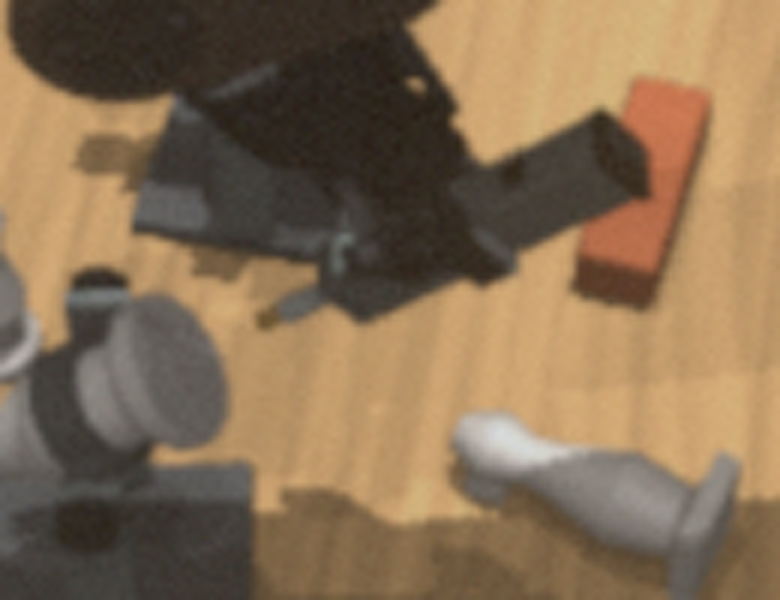

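View pics/w10.png

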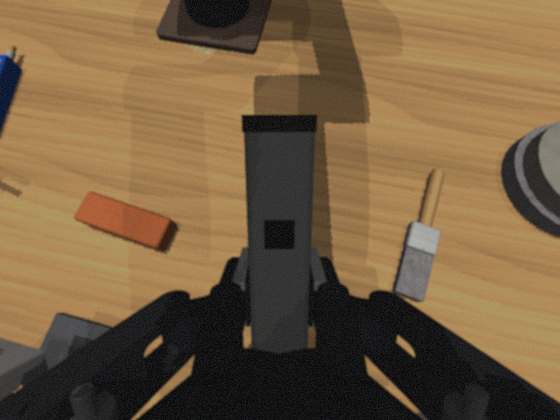

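```bash
python3 - <<'E'
from h import *
m,g=gauge_now();gx=g.as_matrix()[:,0]
p=load('s10');w=cloud(p);tipw=m+117*gx;print('exp tip',tipw.round(1),w2p(p,tipw))
im=p['img'].astype(int);br=(im[...,0]-im[...,2]>60)&(im[...,0]<190)
for v in range(258,272):
    for u in range(230,246):
        W=w[v,u]
        if W[2]>150: print(v,u,im[v,u],W.round(0),'s',((W-m)@gx).round(0))
# boss in side view
n=p; 
c=B; k=(np.linalg.norm(w-c,axis=-1)<34)&(abs((w-c)@N)<6); q=w[k]; cc=q.mean(0); nn=np.linalg.svd(q-cc)[2][2]; nn*=np.sign(nn[0]); print('side plane',k.sum(),nn,(cc-c)@N, np.median((q-c)@N))
p=load('w1')
E
```

```text
exp tip [598.8 247.4 207.1] (np.float64(235.05752963882964), np.float64(265.8295079709361))
260 244 [125 102  78] [575. 241. 230.] s 84.0
260 245 [106  90  73] [572. 243. 232.] s 81.0
261 242 [121 103  79] [581. 239. 221.] s 94.0
261 243 [108  96  79] [578. 243. 227.] s 88.0
261 244 [100  93  82] [575. 242. 226.] s 86.0
261 245 [88 82 75] [572. 243. 229.] s 83.0
262 240 [122 104  83] [586. 243. 221.] s 98.0
262 241 [107  97  83] [583. 242. 221.] s 96.0
262 242 [103  95  87] [580. 246. 226.] s 91.0
262 243 [95 91 85] [578. 244. 225.] s 89.0
262 244 [93 89 84] [574. 247. 230.] s 84.0
262 245 [90 86 81] [572. 244. 226.] s 84.0
263 239 [118 103  83] [589. 242. 214.] s 104.0
263 240 [105  98  87] [586. 245. 219.] s 99.0
263 241 [96 95 88] [582. 247. 223.] s 95.0
263 242 [100  99  93] [580. 246. 223.] s 93.0
263 243 [98 97 91] [577. 247. 225.] s 89.0
263 244 [97 94 88] [574. 247. 225.] s 87.0
263 245 [93 88 84] [572. 247. 226.] s 85.0
264 237 [143 114  78] [594. 243. 211.] s 111.0
264 238 [114  92  63] [591. 245. 214.] s 106.0
264 239 [108  96  81] [588. 247. 217.] s 102.0
264 240 [99 97 9
[... 429 characters left out ...]
211.] s 106.0
265 240 [99 94 85] [584. 251. 219.] s 99.0
265 241 [98 96 88] [582. 250. 218.] s 98.0
265 242 [99 94 86] [579. 249. 218.] s 95.0
265 243 [110  97  84] [577. 247. 216.] s 95.0
266 236 [115  89  52] [595. 251. 212.] s 112.0
266 237 [109  85  51] [593. 249. 210.] s 111.0
266 238 [111  88  53] [590. 250. 212.] s 108.0
266 239 [119  96  67] [588. 249. 211.] s 106.0
266 240 [125 106  85] [586. 247. 208.] s 106.0
266 241 [121 107  89] [583. 248. 211.] s 102.0
267 236 [128 100  65] [596. 250. 206.] s 116.0
267 237 [120  95  61] [593. 249. 205.] s 114.0
267 238 [139 111  72] [590. 250. 207.] s 111.0
side plane 277 [ 0.79164197  0.16818997 -0.58737988] 1.845159815042685 2.050918889931074
```

```bash
python3 - <<'E'
from h import *
m3,g3=gpose(B-N*(TIP+10),N); delta(*toolfor(m3,g3),'so10')
E
```

```text
so10 dpos cm [0.16, 0.35, 3.12] ang [-0.18, 0.23, -0.16] rows>= 0.8
```

>>> play_rows(delta_pos=[[0.15,0.35,0.8],[0.15,0.35,1.6],[0.15,0.35,2.4],[0.15,0.35,3.1],[0.15,0.35,3.1],[0.15,0.35,3.1],[0.15,0.35,3.1]], angular=[[-0.2,0.2,-0.2],[-0.2,0.2,-0.2],[-0.2,0.2,-0.2],[-0.2,0.2,-0.2],[-0.2,0.2,-0.2],[-0.2,0.2,-0.2],[-0.2,0.2,-0.2]], hand=[1,1,1,1,1,1,1])

```text
t: 15.97
position: [499.0, 230.9, 210.9]
tcp_rot: [-0.095, 0.885, 0.047, 0.452]
force: [-0.2, -0.7, -2.6]
finger_gap: 25.1
```

```bash
cat > f.py <<'E'
from h import *
import sys
F=[];P=[];Q=[]
for i in range(int(sys.argv[1])):
    o=readout.observe();F.append(o['force']);P.append(o['position']);Q.append(o['tcp_rot'])
    viewer.read_camera('side')
F=np.array(F);P=np.array(P)
print('t',o['t'],'F',F.mean(0).round(2),'std',F.std(0).round(2),'F.N',(F@N).mean().round(2),'+-',((F@N).std()/len(F)**.5).round(2))
m,g=gauge_now();gx=g.as_matrix()[:,0]
m=P.mean(0)+R.from_quat(Q[-1]).apply(GT)
e=B-(m+TIP*gx); print('gap along N',(e@N).round(2),'lateral y,z',(e-N*(e@N)).round(2),'ang err deg',np.degrees(np.arccos(gx@N)).round(2),'pos.N',(P@N).mean().round(2))
E
python3 f.py 6
```

```text
t 16.2167 F [ 0.37 -0.33 -2.37] std [0.47 0.41 0.36] F.N 1.63 +- 0.14
gap along N 9.99 lateral y,z [ 0.5  -1.21  0.33] ang err deg nan pos.N 309.12f.py:11: RuntimeWarning: invalid value encountered in arccos
  e=B-(m+TIP*gx); print('gap along N',(e@N).round(2),'lateral y,z',(e-N*(e@N)).round(2),'ang err deg',np.degrees(np.arccos(gx@N)).round(2),'pos.N',(P@N).mean().round(2))
```

>>> play_rows(delta_pos=[[0,-0.1,0.3],[0,-0.1,0.6],[0,-0.1,0.8],[0,-0.1,0.8]], angular=[[0,0,0],[0,0,0],[0,0,0],[0,0,0]], hand=[1,1,1,1])

```text
t: 16.6
position: [505.7, 231.2, 205.7]
tcp_rot: [-0.095, 0.886, 0.047, 0.452]
force: [-0.9, 0.5, -1.7]
finger_gap: 25.0
```

```bash
python3 f.py 5
```

```text
t 16.8 F [ 0.03  0.4  -1.7 ] std [0.52 0.06 0.38] F.N 1.09 +- 0.18
gap along N 1.64 lateral y,z [ 0.5  -0.12  0.64] ang err deg nan pos.N 317.43f.py:11: RuntimeWarning: invalid value encountered in arccos
  e=B-(m+TIP*gx); print('gap along N',(e@N).round(2),'lateral y,z',(e-N*(e@N)).round(2),'ang err deg',np.degrees(np.arccos(gx@N)).round(2),'pos.N',(P@N).mean().round(2))
```

>>> play_rows(delta_pos=[[0,0,0.1],[0,0,0.2],[0,0,0.2]], angular=[[0,0,0],[0,0,0],[0,0,0]], hand=[1,1,1])

```text
t: 17.1
position: [507.2, 231.6, 205.0]
tcp_rot: [-0.095, 0.885, 0.047, 0.453]
force: [-0.9, -0.8, -2.2]
finger_gap: 25.7
```

```bash
python3 f.py 6
```

```text
t 17.35 F [-0.03 -0.27 -2.26] std [0.48 0.6  0.4 ] F.N 1.26 +- 0.17
gap along N -0.2 lateral y,z [ 0.4  -0.17  0.49] ang err deg nan pos.N 319.28f.py:11: RuntimeWarning: invalid value encountered in arccos
  e=B-(m+TIP*gx); print('gap along N',(e@N).round(2),'lateral y,z',(e-N*(e@N)).round(2),'ang err deg',np.degrees(np.arccos(gx@N)).round(2),'pos.N',(P@N).mean().round(2))
```

>>> play_rows(delta_pos=[[0,0,0.1],[0,0,0.2],[0,0,0.2]], angular=[[0,0,0],[0,0,0],[0,0,0]], hand=[1,1,1])

```text
t: 17.65
position: [508.7, 232.0, 204.1]
tcp_rot: [-0.095, 0.885, 0.047, 0.452]
force: [-1.5, -0.2, 0.1]
finger_gap: 25.4
```

```bash
sed -i 's/np.degrees(np.arccos(gx@N)).round(2)/np.degrees(np.linalg.norm(np.cross(gx,N))).round(2)/' f.py; python3 f.py 8; python3 - <<'E'
from h import *
p=cam('side','s11');u,v=map(int,w2p(p,B));print(u,v)
cv2.imwrite('pics/s11c.png',cv2.resize(p['img'][v-30:v+25,u-25:u+45],(764,600),interpolation=cv2.INTER_CUBIC)[...,::-1])
E
```

```text
t 18.0 F [-1.15 -0.13 -0.85] std [0.46 0.51 0.47] F.N -0.43 +- 0.19
gap along N -2.03 lateral y,z [ 0.35 -0.22  0.41] ang err deg 0.12 pos.N 321.1
223 273
```

View pics/s11c.png

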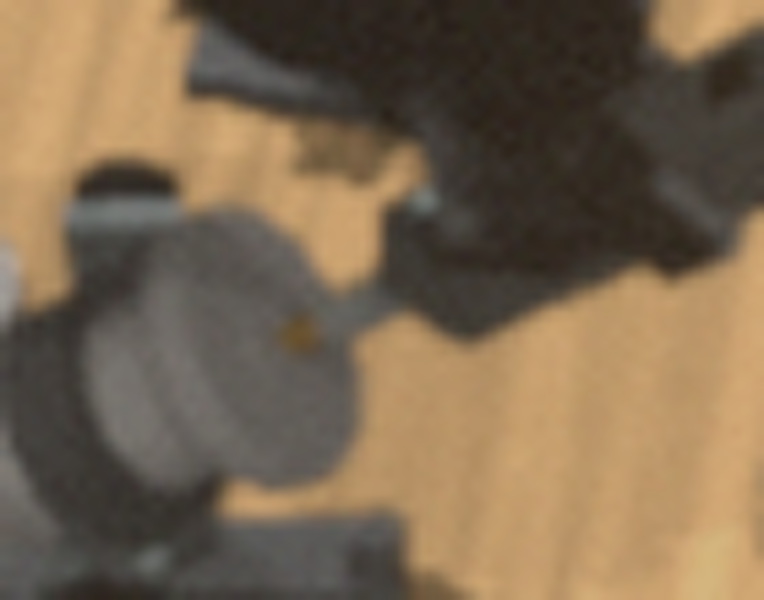

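>>> play_rows(delta_pos=[[0,0,0.12],[0,0,0.24],[0,0,0.36],[0,0,0.47],[0,0,0.47]], angular=[[0,0,0],[0,0,0],[0,0,0],[0,0,0],[0,0,0]], hand=[1,1,1,1,1])

```text
t: 18.52
position: [512.4, 232.7, 201.2]
tcp_rot: [-0.095, 0.886, 0.047, 0.452]
force: [-3.3, -1.1, -0.1]
finger_gap: 25.4
```

```bash
python3 f.py 10; python3 gm.py w12
```

```text
t 18.9667 F [-2.08 -0.64  0.24] std [0.65 0.37 0.41] F.N -1.89 +- 0.2
gap along N -6.78 lateral y,z [ 0.37 -0.21  0.44] ang err deg 0.12 pos.N 325.85
w12 top plane x at z=-45: -69.32415166496084 tilt deg 0.03702195701005981 tail z -76.13709365387672 y [-12.37701131  13.06682495] window z -31.698866947244902 9132
yaw deg 0.15883763746742985 y at 0 0.44789781673562323
19.0667 [512.40604471 232.71487965 201.24752559] [-2.526569   -0.40593506  0.56072536] 25.46056248668888
gauge mid [542.3 239.4 245.7] gx [ 0.79   0.171 -0.589]
```

Force is down 3.1 N from the free value and the advance past contact is about 6 mm, so the tip is about half-way in. Holding.

>>> play_rows(delta_pos=[[0,0,0],[0,0,0],[0,0,0],[0,0,0],[0,0,0],[0,0,0],[0,0,0],[0,0,0],[0,0,0],[0,0,0],[0,0,0],[0,0,0]], angular=[[0,0,0],[0,0,0],[0,0,0],[0,0,0],[0,0,0],[0,0,0],[0,0,0],[0,0,0],[0,0,0],[0,0,0],[0,0,0],[0,0,0]], hand=[1,1,1,1,1,1,1,1,1,1,1,1])

```text
t: 20.07
position: [512.4, 232.7, 201.2]
tcp_rot: [-0.095, 0.885, 0.048, 0.453]
force: [-3.3, 0.1, 0.4]
finger_gap: 25.6
```

>>> play_rows(delta_pos=[[0,0,0],[0,0,0],[0,0,0],[0,0,0],[0,0,0],[0,0,0],[0,0,0],[0,0,0],[0,0,0],[0,0,0],[0,0,0],[0,0,0]], angular=[[0,0,0],[0,0,0],[0,0,0],[0,0,0],[0,0,0],[0,0,0],[0,0,0],[0,0,0],[0,0,0],[0,0,0],[0,0,0],[0,0,0]], hand=[1,1,1,1,1,1,1,1,1,1,1,1])

```text
t: 21.07
position: [512.4, 232.7, 201.2]
tcp_rot: [-0.095, 0.885, 0.047, 0.453]
force: [-1.1, -0.5, 0.8]
finger_gap: 25.5
```

>>> play_rows(delta_pos=[[0,0,0],[0,0,0],[0,0,0],[0,0,0],[0,0,0],[0,0,0]], angular=[[0,0,0],[0,0,0],[0,0,0],[0,0,0],[0,0,0],[0,0,0]], hand=[1,1,1,1,1,1])

```text
t: 21.57
position: [512.4, 232.7, 201.2]
tcp_rot: [-0.095, 0.885, 0.048, 0.453]
force: [-2.7, -0.5, 0.5]
finger_gap: 25.7
```

```bash
python3 f.py 10; python3 - <<'E'
from h import *
p=cam('side','s13');u,v=map(int,w2p(p,B))
cv2.imwrite('pics/s13c.png',cv2.resize(p['img'][v-30:v+25,u-25:u+45],(764,600),interpolation=cv2.INTER_CUBIC)[...,::-1])
a=np.radians(-13.5);cx=np.array([np.cos(a),np.sin(a),0])
m1,g1=gpose(B-N*(TIP+45),N); delta(*toolfor(m1,g1),'back')
m2,g2=gpose([450,-20,360],[np.cos(.3),0.1,-np.sin(.3)]); delta(*toolfor(m2,g2),'w2')
m3,g3=gpose([561.3,-284.9,147],cx);delta(*toolfor(m3,g3),'over')
E
```

```text
t 22.0167 F [-2.24  0.01  0.6 ] std [0.55 0.31 0.54] F.N -2.12 +- 0.15
gap along N -6.86 lateral y,z [ 0.38 -0.2   0.44] ang err deg 0.11 pos.N 325.94
back dpos cm [-0.06, 0.0, -5.18] ang [0.1, -0.05, 0.09] rows>= 1.2
w2 dpos cm [-1.07, -23.27, -16.67] ang [5.62, -18.99, 2.81] rows>= 6.9
over dpos cm [12.39, -51.69, 1.5] ang [24.92, -35.46, 8.04] rows>= 12.8
```

View pics/s13c.png

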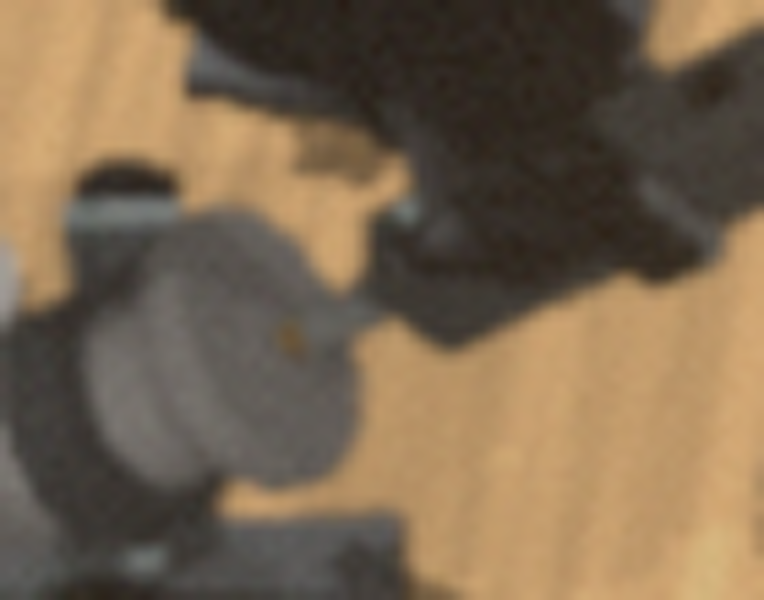

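>>> play_rows(delta_pos=[[0,0,-0.7],[0,0,-2],[0,0,-4.5],[-0.2,-1,-8],[-0.4,-4,-10.5],[-0.6,-7.5,-12.5],[-0.8,-11,-14],[-1,-15,-15.5],[-1.1,-19,-16.5],[-1.1,-23,-16.7],[0,-26.5,-15.5],[1.5,-29.5,-13.5]], angular=[[0,0,0],[0,0,0],[0,0,0],[1,-3,0.5],[2,-6,1],[3,-9,1.5],[4,-12,2],[5,-15,2.5],[5.5,-18,2.8],[6,-19,3],[8,-22,3.5],[11,-24,4]], hand=[1,1,1,1,1,1,1,1,1,1,1,1])

```text
t: 23.12
position: [460.7, -83.8, 272.0]
tcp_rot: [-0.009, 0.772, -0.006, 0.636]
force: [0.3, 1.3, -2.2]
finger_gap: 25.0
```

```bash
python3 - <<'E'
from h import *
o=readout.observe();print(o['position'],gauge_now()[0])
a=np.radians(-13.5);cx=np.array([np.cos(a),np.sin(a),0])
m3,g3=gpose([561.3,-284.9,157],cx);delta(*toolfor(m3,g3),'over')
E
```

```text
[460.68181465 -83.75288904 272.04076062] [469.82717133 -82.52825223 325.26023747]
over dpos cm [15.06, -19.89, 13.19] ang [13.8, -11.08, 2.37] rows>= 6.8
```

>>> play_rows(delta_pos=[[2,-3,2],[4,-6,4],[6,-9,6],[8,-12,8],[10,-15,10],[12,-18,11.5],[14,-19.9,13.2],[15,-19.9,13.2],[15,-19.9,13.2],[15,-19.9,13.2],[15,-19.9,13.2],[15,-19.9,13.2]], angular=[[2,-1.5,0.4],[4,-3.2,0.8],[6,-5,1.2],[8,-6.5,1.5],[10,-8,2],[12,-10,2.2],[13.8,-11.1,2.4],[13.8,-11.1,2.4],[13.8,-11.1,2.4],[13.8,-11.1,2.4],[13.8,-11.1,2.4],[13.8,-11.1,2.4]], hand=[1,1,1,1,1,1,1,1,1,1,1,1])

```text
t: 24.12
position: [561.2, -280.7, 100.3]
tcp_rot: [0.082, 0.704, -0.082, 0.701]
force: [-0.3, 0.3, -2.6]
finger_gap: 25.5
```

```bash
python3 gm.py w14; python3 - <<'E'
from h import *
a=np.radians(-13.5);cx=np.array([np.cos(a),np.sin(a),0]);cy=np.array([-cx[1],cx[0],0])
m,g=gauge_now(); d=m-np.array([561.3,-284.9,47]); print('s,t off',d@cx,d@cy,d[2])
p=load('w14'); w=cloud(p); 
m3,g3=gpose([561.3,-284.9,60],cx);delta(*toolfor(m3,g3),'13 above')
E
```

```text
w14 top plane x at z=-45: -69.56947248731854 tilt deg 0.11096751251400637 tail z -76.41316308196815 y [-12.5449289   12.85471707] window z -32.024106802721064 9172
yaw deg 0.12494851790294438 y at 0 0.2481828510294066
24.1667 [ 561.1953208  -280.71020872  100.27005995] [ 0.01941831 -1.01579976 -1.79305478] 25.287573556343354
gauge mid [ 560.3 -280.4  154.3] gx [ 0.973 -0.229 -0.009]
s,t off -2.0471695927184395 4.162202092588046 107.27470473794477
13 above dpos cm [9.43, -0.42, 0.29] ang [0.29, -0.5, -0.06] rows>= 2.3
```

View pics/w14.png

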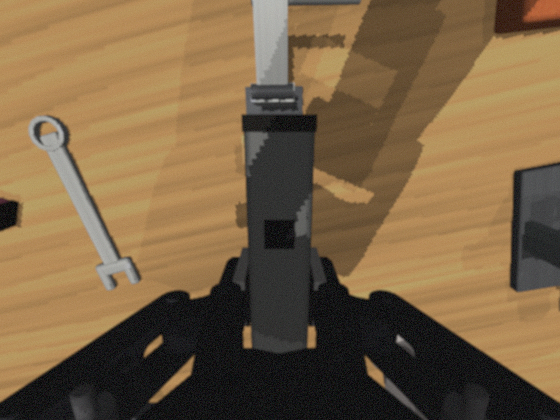

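>>> play_rows(delta_pos=[[1,-0.42,0.25],[3,-0.42,0.25],[5,-0.42,0.25],[7,-0.42,0.25],[9,-0.42,0.25],[9.4,-0.42,0.25],[9.4,-0.42,0.25],[9.4,-0.42,0.25]], angular=[[0.3,-0.5,0],[0.3,-0.5,0],[0.3,-0.5,0],[0.3,-0.5,0],[0.3,-0.5,0],[0.3,-0.5,0],[0.3,-0.5,0],[0.3,-0.5,0]], hand=[1,1,1,1,1,1,1,1])

```text
t: 24.83
position: [561.5, -285.7, 4.8]
tcp_rot: [0.084, 0.701, -0.084, 0.703]
force: [0.0, 0.0, -1.8]
finger_gap: 25.7
```

```bash
python3 gm.py w15; python3 - <<'E'
from h import *
a=np.radians(-13.5);cx=np.array([np.cos(a),np.sin(a),0]);cy=np.array([-cx[1],cx[0],0])
m,g=gauge_now(); d=m-np.array([561.3,-284.9,47]); print('s,t off',d@cx,d@cy,d[2],g.as_matrix()[:,0],np.degrees(np.arctan2(*g.as_matrix()[1::-1,0])))
p=load('w15'); w=cloud(p);z=w[...,2]
s=w@cx-np.array([561.1,-284.7,0])@cx; t=w@cy-np.array([561.1,-284.7,0])@cy
k=(z>71)&(z<82)&(abs(t)<30)&(s<-15)&(s>-80); print('top z',z[k].mean(),'s tail',s[k].min(),np.percentile(t[k],[1,99]))
m3,g3=gpose([561.3,-284.9,48],cx);delta(*toolfor(m3,g3),'1 above')
E
```

```text
w15 top plane x at z=-45: -68.65984130165958 tilt deg -0.2166921026809071 tail z -110.93025700764832 y [-12.73669119  13.14454351] window z -32.66538393182853 14712
yaw deg 0.14259837718436205 y at 0 0.48338217864381516
24.8833 [ 562.12794327 -286.17986737    5.72445095] [-0.22206842  0.20750484 -1.47544749] 25.21147185383351
gauge mid [ 560.8 -285.7   59.7] gx [ 0.972 -0.235 -0.   ]
s,t off -0.3140008214645852 -0.9395165832935765 12.719147273156977 [ 9.72029308e-01 -2.34859169e-01 -4.42222591e-04] -13.583322770563779
top z 74.20903899353395 s tail -75.9796918358719 [-13.33997164  11.93915678]
1 above dpos cm [1.17, 0.09, 0.03] ang [-0.08, -0.03, -0.07] rows>= 0.3
```

View pics/w15.png

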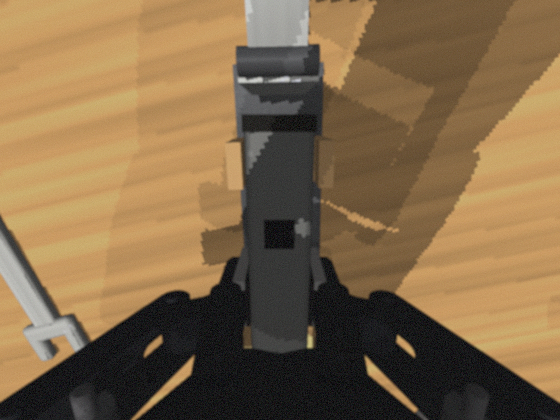

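>>> play_rows(delta_pos=[[0.3,0.08,0.12],[0.6,0.08,0.12],[0.8,0.08,0.12],[0.9,0.08,0.12],[1.0,0.08,0.12],[1.05,0.08,0.12],[1.05,0.08,0.12],[1.05,0.08,0.12]], angular=[[0,0,0],[0,0,0],[0,0,0],[0,0,0],[0,0,0],[0,0,0],[0,0,0],[0,0,0]], hand=[1,1,1,1,1,1,1,1])

```text
t: 25.55
position: [562.7, -285.2, -5.6]
tcp_rot: [0.084, 0.701, -0.084, 0.703]
force: [-3.2, 1.1, 3.2]
finger_gap: 25.8
```

```bash
cat > seat.py <<'E'
from h import *
import sys
a=np.radians(-13.5);cx=np.array([np.cos(a),np.sin(a),0]);cy=np.array([-cx[1],cx[0],0])
p=cam('wrist',sys.argv[1]); w=cloud(p);z=w[...,2]
s=w@cx-np.array([561.1,-284.7,0])@cx; t=w@cy-np.array([561.1,-284.7,0])@cy
k=(z>55)&(z<75)&(abs(t)<20)&(s<-15)&(s>-80); print('top z',z[k].mean(),'s tail',np.percentile(s[k],.5),np.percentile(t[k],[1,99]))
F=[]
for i in range(5): F.append(readout.observe()['force']); viewer.read_camera('top')
print('F',np.mean(F,0),readout.observe()['position'],readout.observe()['t'])
E
python3 seat.py w16
```

```text
top z 63.764047693266455 s tail -74.86835887233423 [-12.58680323  12.79352075]
F [-3.03933482  1.86996673  5.10418773] [ 562.66321429 -285.20333027   -5.5756259 ] 25.85
```

>>> play_rows(delta_pos=[[-0.15,0,0],[-0.15,0,0],[-0.15,0,0],[-0.15,0,0],[-0.15,0,0],[-0.15,0,0],[-0.15,0,0],[-0.15,0,0],[-0.15,0,0],[-3,0,0],[-6,0,0],[-9,0,0]], angular=[[0,0,0],[0,0,0],[0,0,0],[0,0,0],[0,0,0],[0,0,0],[0,0,0],[0,0,0],[0,0,0],[0,0,0],[0,0,0],[0,0,0]], hand=[1,1,-1,-1,-1,-1,-1,-1,-1,-1,-1,-1])

```text
t: 26.85
position: [561.6, -284.5, 83.7]
tcp_rot: [0.085, 0.702, -0.083, 0.702]
force: [0.9, -0.0, 0.6]
finger_gap: 85.7
```

>>> play_rows(delta_pos=[[-3,0,-2],[-6,0,-5],[-9,0,-5],[-9,0,-5],[-9,0,-5]], angular=[[0,0,0],[0,0,0],[0,0,0],[0,0,0],[0,0,0]], hand=[-1,-1,-1,-1,-1])

```text
t: 27.27
position: [514.7, -274.3, 176.7]
tcp_rot: [0.083, 0.7, -0.085, 0.705]
force: [0.6, -0.2, 0.1]
finger_gap: 85.2
```

```bash
python3 - <<'E'
from h import *
p=cam('wrist','w17'); w=cloud(p); z=w[...,2]
a=np.radians(-13.5);cx=np.array([np.cos(a),np.sin(a),0]);cy=np.array([-cx[1],cx[0],0])
t=w@cy-np.array([561.1,-284.7,0])@cy; s=w@cx-np.array([561.1,-284.7,0])@cx
m=((z>60.5)&(z<67)&(abs(t)<22)&(abs(s)<95)).astype(np.uint8)
n,l,st,ce=cv2.connectedComponentsWithStats(m); i=1+np.argmax(st[1:,4]); q=w[l==i]
print(st[i],q[:,2].mean(),cv2.minAreaRect(q[:,:2].astype(np.float32)))
cam('top','t17')
o=readout.observe();print(o['position'],o['force'],o['t'])
for nme in('round_boss','square_boss'):
    p=cam('side','s17'); 
    for r in finder.place_of(p,nme)[:1]: print(nme,c2w(p,r['point']).round())
E
```

```text
[ 268  168   26  129 3083] 63.89091658230626 ((560.309326171875, -283.9486083984375), (25.950761795043945, 149.26312255859375), 76.4455337524414)
[ 513.37261855 -273.07556271  172.84372107] [ 0.0629151  -0.46586523 -0.69835512] 27.3667
round_boss [626. 255. 180.]
square_boss [601.  -0. 167.]
```

View pics/w17.png

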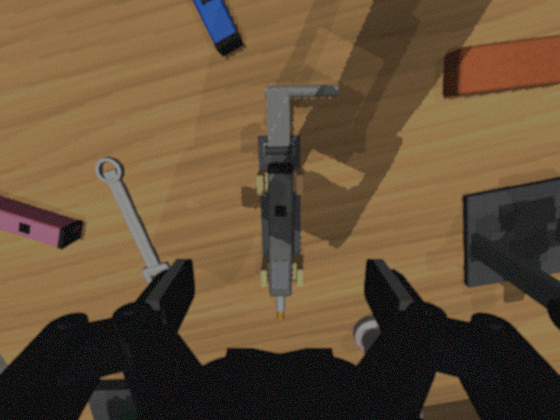

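View pics/s17.png

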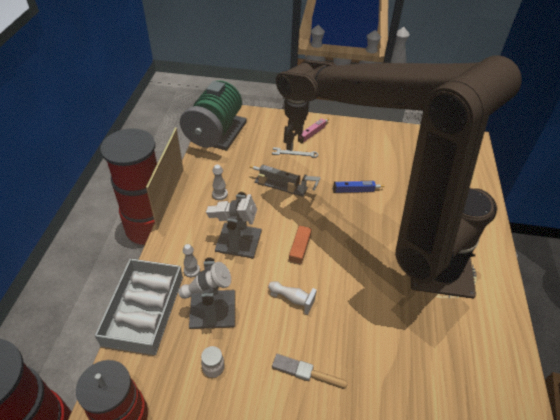

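The gauge is back in the cradle: top at z 63.9 mm, centre within about 1 mm of where it lay, yaw within 0.2°. The arm is clear and nothing else has moved. Handing in.

```bash
python3 -c "
from cell import job; print(job.job_done())"
```

```text
the job is handed in; nothing more can be done
None
```

The gauging is done and handed in at about 27 s of the 72 s allowed.

- **Hasp:** I swung it past upright and it fell open. It is still open, since the task did not ask for it to be shut.
- **Gauging:** The tip met the round boss square to within about 0.1° of the measured face, and within about 1 mm of its centre. I held it there for about 3 s. The force along the gauge changed by about 3.1–3.4 N and the tip went in about 6 mm past contact, so it was about half-way in.
- **Gauge put back:** It lies in its cradle within about 1 mm and 0.2° of where it was, at the same height (top at 63.9 mm against 63.9 mm before). The gripper is open and clear. The square-footed casting was not touched, and the last pictures show nothing else moved.

**What disagreed or failed:**
- **Finger length:** The fingers really end about 38 mm short of the reported TCP. My first grip on the hasp bar therefore closed in the air above it, touching nothing. I confirmed the offset with two cameras and allowed for it from then on.
- **Stroke not read directly:** The tip stroke is worked out from force (noise about 0.2 N) and position (about 0.5 mm).

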